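Clear used culture dishes through the flap of the discard bin

ROBOT

A 7-joint arm with a two-finger parallel gripper is mounted at the origin on the work surface. World frame = base frame: x ahead of the robot, y to its left, z up, the work surface at z = 0. Lengths are in mm, angles in rad, forces in N, time in s.
With the tool pointing down it reaches from about 400 to 750 mm from the base axis. Payload 19.5 kg.
Tool frame: the origin (TCP) lies on the front face of the gripper's body, between the roots of the fingers; the fingertips stand 73 mm ahead of it and the grasp point (between the pads) lies 54 mm ahead of it; x points along the fingers, y is the direction in which the jaws open and shut, and the axes are right-handed (so a half turn about x gives the same grasp; the last joint's range is limited). The gripper opens to 85 mm and grips with 20 to 120 N. Pads are 22 mm wide; open, the fingers measure 114 mm over their backs; the gripper's body (76 mm by 85 mm) begins 54 mm behind the grasp point. The pads swing forward as they close: fully open they stand 13 mm farther back than shut.
Start: joints at [1.265, 0.707, -0.028, 1.485, 0.022, 0.951, -0.075], TCP at [149.927, -555.091, 303.868] pointing down, gripper open.
Joint ranges: [-2.71, 2.71], [-0.32, 2.16], [-1.57, 1.52], [0, 2.45], [-1.46, 4.6], [0, 2.02], [-2.83, 2.83]. Speed limits (rad/s): [1.89, 1.89, 2.57, 2.57, 3.01, 3.01, 3.01].

INTERFACE

Orientations are given as a 3x3 rotation matrix whose columns are the frame's x, y, z axes.
In Python, from rig import env gives the robot as it stands.
- The arm moves only by the tool jog_arm, never from a script. Its arguments are lists of equal length, an entry for each row: "travel": the shift along the tool's x, y, z in m, a list of three; "delta_rot": the turn, a rotation vector about the tool's x, y, z in degrees, a list of three; "grip": the closure in counts, from 0 (fully open) to 255 (shut). In form: {"travel": [[x, y, z], ...], "delta_rot": [[ax, ay, az], ...], "grip": [grip, ...]}. A call has exactly 5 rows; each row shifts and turns the commanded pose from where the row before left it, along the tool's axes as they then stand; what a row does not reach is not made up. A row lasts 1/12 s, in which the tool goes at most 41.7 mm and 7.16 degrees, less where a joint would pass 70% of its speed; a pose out of reach is approached as far as the arm can. A call with a gripper value outside its range is refused whole. The fingers move at their own pace and stop on an object; the grip force is fixed at half the most. Time passes only in rows, so rows that do not move let the fingers close, or fill a call up. It gives the time, the measured TCP pose, the force and the opening at its end, in the units of the state.
- env.sense(): the state, without advancing time (a new reading comes with each control period).
- env.capture(name): name is "side" or "top"; returns (picture, depth): 480x640x3 uint8, blue, green, red; 480x640 float32, mm along the optical axis (not along the pixel's ray), 0 where there is no reading.
- env.calibration(name): a dict with "intrinsics" (3x3 intrinsics, pixels), "R" (3x3) and "t" (3): a world point X has camera coordinates R X + t. Camera axes: x right, y down, z forward; pixel columns grow to the right and rows downward; lengths in mm; the calibration is good to about 2 mm. A picture is of the moment at which its call begins. calibration takes no time and is no camera call.
- env.hand_in(): hands the job in, once; it reports no verdict.
The state is a dict: "t": time; "q": joint angles; "dq": joint speeds; "tau": joint torques, N m; "position": TCP position; "orientation": TCP orientation; "wrist_force": force on the tool from outside, world axes, zero at the start; "torque": the same for the moment, N m; "finger_gap": finger opening in mm.
Only numpy, scipy, OpenCV 4.12 (cv2) and the standard library are available. Lean on these libraries where they do the work, as an engineer would, in place of code of your own. Each camera call takes 0.05 s, during which the arm holds its last target.

TASK

Gather all the used orange-lidded culture dishes from the bench in the white discard tray, then tip them together into the grey discard bin, the tray's spout pressing the spring flap down and holding it open while they slide in. Once they are all inside and the flap has sprung shut, turn the bin's lock collar until its white pointer stands at the red mark, and see that the tray ends squarely and flush on its stand, empty. Leave the bottle, the jar and the green box where they stand.

Things in the scene. Friction and masses are not known exactly. Their poses are not given: they have to be found in the camera images.
- dish1: used culture dish, closed: a disc 36 mm in diameter and 14 mm thick, orange lid on a clear base, about 15 g, lying flat; origin at the centre of its underside, z out of its lid
- dish2: another used culture dish, the same as dish1 (four to six of the six dishes are present; None if absent)
- dish3: another used culture dish, the same as dish1 (four to six of the six dishes are present; None if absent)
- dish4: another used culture dish, the same as dish1 (four to six of the six dishes are present; None if absent)
- dish5: another used culture dish, the same as dish1 (four to six of the six dishes are present; None if absent)
- dish6: another used culture dish, the same as dish1 (four to six of the six dishes are present; None if absent)
- tray: white discard tray, 160 g: plate 140 (x) by 100 (y) by 3 mm, origin at the centre of its underside, z up; walls 3 mm thick reach 19 mm above the underside along both long sides (x from -44 to +70 mm) and across the rear (x = -44 mm): a bay for dishes, 111 by 94 mm, with no wall at +x, the spout. Dishes begin to slide at 25 to 36 degrees of tilt
- tray_grip (a point): point in the tray's blue square grip post, which stands behind the rear wall: 45 mm above the tray's underside, 58 mm behind (-x of) the tray's origin; the post is 24 mm by 24 mm, sides along the tray's x and y, its top 62 mm above the tray's underside
- tray_lip (a point): middle of the spout's lower front edge: 70 mm ahead (+x) of the tray's origin, at its underside
- stand: fixed grey stand with a black rubber top for the tray, a block of the tray's outline, 140 (x) by 100 (y) by 20 mm; origin at the centre of its underside; at the start the tray lies on it, the spout at the stand's +x end
- stand_top (a point): centre of the stand's flat top, 20 mm above the table: where the tray's origin belongs
- bin: fixed grey discard bin, 200 (x) by 144 (y) by 140 mm high, origin at the centre of its underside, front (-x) towards the middle of the table. Near the front its top has an opening, x from -90 to -6 mm, 118 mm wide in y, closed by a steel flap. The front edge of the top, at x = -100 mm, has no wall. Behind the opening is the lock collar
- bin_hinge (a point): middle of the flap's hinge line, along the bin's y, at the front edge of the opening: 90 mm in front (-x) of the bin's origin, 140 mm up. Yellow cheeks 22 mm high stand on the top at both sides of the opening (120 mm clear between them, bin x from -100 to 0 mm) and a yellow backstop 24 mm high, 5 mm thick, behind it at bin x = -1.5 mm
- flap (a joint): angle of the steel flap (82 mm long from the hinge, 112 mm wide, 4 mm thick): 0 closed, level with the bin's top; grows as it is pressed into the bin, its far edge sinking, to 1.25 rad. A spring shuts it: pressed 40 mm from the hinge it takes about 1 N to start and 2.5 N at 0.8 rad. A dish's own weight does not open it
- collar (a joint): angle of the black lock collar (disc 60 mm in diameter, 8 mm thick, across it a grip bar 56 mm long, 12 mm wide, 26 mm high) about the vertical: 0 with its white pointer at the green (open) mark along the bin's +x, growing clockwise from above, 1.40 rad at the red (locked) mark, stop at 1.75 rad; takes 0.05 N m and stays where it is left
- collar_bar (a point): centre of the top of the collar's grip bar, on the collar's axis (52 mm behind, +x of, the bin's origin), 175.5 mm above the table; its x axis runs along the bar, towards the end with the white pointer
- collar_pointer (a point): pointer end of the grip bar, 28 mm from the collar's axis, at the top of the bar
- locked_mark (a point): the red locked mark, a dot 9 mm wide on the bin's top, 40 mm from the collar's axis
- reagent: bystander: squat clear bottle with white cap, 58 mm in diameter, 66 mm high; origin at the centre of its underside
- jar: bystander: small clear jar with red cap, 44 mm in diameter, 55 mm high; origin at the centre of its underside
- tipbox: bystander: green box 110 by 75 by 45 mm; origin at the centre of its underside
Not all that is in view belongs to the job. What is shaped like the dish3 but pink or purple is not meant. Leave any blue look-alike of the dish6 alone.

How it is judged (in metres and radians):
On the way, in this order (a step that is already met when the one before it is completed fails the run):
1. all dishes present lie in the tray (x of dish1 in the frame of tray between -0.045 and 0.066 m and y of dish1 in the frame of tray between -0.05 and 0.05 m and z of dish1 in the frame of tray between -0.002 and 0.04 m and x of dish2 in the frame of tray between -0.045 and 0.066 m and y of dish2 in the frame of tray between -0.05 and 0.05 m and z of dish2 in the frame of tray between -0.002 and 0.04 m and x of dish3 in the frame of tray between -0.045 and 0.066 m and y of dish3 in the frame of tray between -0.05 and 0.05 m and z of dish3 in the frame of tray between -0.002 and 0.04 m and x of dish4 in the frame of tray between -0.045 and 0.066 m and y of dish4 in the frame of tray between -0.05 and 0.05 m and z of dish4 in the frame of tray between -0.002 and 0.04 m and x of dish5 in the frame of tray between -0.045 and 0.066 m and y of dish5 in the frame of tray between -0.05 and 0.05 m and z of dish5 in the frame of tray between -0.002 and 0.04 m and x of dish6 in the frame of tray between -0.045 and 0.066 m and y of dish6 in the frame of tray between -0.05 and 0.05 m and z of dish6 in the frame of tray between -0.002 and 0.04 m), for 0.2 s.
2. the tray presses the bin's flap open (value of joint flap above 0.3 rad and contact force between tray and flap above 0.2 N), for 0.1 s.
3. all dishes are in the bin and the flap has sprung shut (x of dish1 in the frame of bin between -0.096 and 0.096 m and y of dish1 in the frame of bin between -0.07 and 0.07 m and z of dish1 in the frame of bin between -0.002 and 0.09 m and x of dish2 in the frame of bin between -0.096 and 0.096 m and y of dish2 in the frame of bin between -0.07 and 0.07 m and z of dish2 in the frame of bin between -0.002 and 0.09 m and x of dish3 in the frame of bin between -0.096 and 0.096 m and y of dish3 in the frame of bin between -0.07 and 0.07 m and z of dish3 in the frame of bin between -0.002 and 0.09 m and x of dish4 in the frame of bin between -0.096 and 0.096 m and y of dish4 in the frame of bin between -0.07 and 0.07 m and z of dish4 in the frame of bin between -0.002 and 0.09 m and x of dish5 in the frame of bin between -0.096 and 0.096 m and y of dish5 in the frame of bin between -0.07 and 0.07 m and z of dish5 in the frame of bin between -0.002 and 0.09 m and x of dish6 in the frame of bin between -0.096 and 0.096 m and y of dish6 in the frame of bin between -0.07 and 0.07 m and z of dish6 in the frame of bin between -0.002 and 0.09 m and value of joint flap below 0.08 rad), for 0.2 s.
4. the lock collar has been turned to its locked mark (value of joint collar between 1.26 and 1.54 rad), for 0.2 s.
At the end, for the whole second after the job is handed in: all dishes present inside the bin (origins below 90 mm above its underside), the flap shut (under 0.08 rad), the collar within 0.14 rad of its locked mark (1.40 rad), the tray at rest flat on its stand, centred within 10 mm and square within 0.12 rad (all of step 3 and all of step 4 and horizontal distance between tray and stand_top below 0.01 m and z of tray in the frame of stand_top below 0.004 m and angle between tray's own z axis and vertical below 0.05 rad and angle between the x axis of tray and the x axis of stand, either way round below 0.12 rad and linear speed of tray below 0.02 m/s); the robot touches nothing.
It fails at once if a bystander (bottle, jar or green box) is pushed more than 30 mm or tipped (distance of any of reagent, jar, tipbox from where it was at the start of the episode above 0.03 m or angle between any of reagent, jar, tipbox's own z axis and vertical above 0.5 rad).
Of dish1, dish2, dish3, dish4, dish5, dish6 only 4 to 6 are there at a start; the rules pass over those that are not, and their reading is None.
At some moment in a run one of dish1, dish2, dish3, dish4, dish5, dish6 may be knocked a few centimetres aside while the robot is not near it.
It also fails if it takes over 208 s, if anything falls off the work surface, if the arm or the gripper's body presses on something with over 40 N, if the wrist force passes 120 N, or if a joint passes its speed limit or range.

## Working session

There is one attempt and no reset: what is moved stays moved. The work goes in short steps, Python scripts to look and compute and a tool call to move; the robot and the scene stay as the last step left them, time stands still between calls to the robot, and variables do not carry over. Pictures are saved under pics/ and viewed, and the job is handed in when it is done.

Besides the shell and the picture viewer there is one more tool, called after "Emit:" as name(argument=value, ...) on one line, values as JSON. jog_arm: Moves the arm, as the interface text tells. Its arguments: {"type":"object","properties":{"travel":{"type":"array"},"delta_rot":{"type":"array"},"grip":{"type":"array"}},"required":["travel","delta_rot","grip"]}

```bash
ls; mkdir -p pics
python3 - <<'E'
from rig import env
import cv2,numpy as np
s=env.sense()
for k,v in s.items(): print(k,np.round(v,3).tolist())
for n in("top","side"):
    im,d=env.capture(n); cv2.imwrite(f"pics/{n}0.png",im); np.save(f"{n}0.npy",d)
    c=env.calibration(n); print(n,{k:np.round(v,3).tolist() for k,v in c.items()})
E
```

```text
pics
t 0.0
q [1.265, 0.707, -0.028, 1.485, 0.022, 0.951, -0.075]
dq [0.0, -0.0, 0.001, 0.001, -0.0, -0.0, -0.0]
tau [-0.001, -88.323, 1.234, -23.617, 0.017, 0.007, 0.0]
position [149.875, -554.936, 303.448]
orientation [[-0.0, 0.261, -0.965], [0.001, -0.965, -0.261], [-1.0, -0.001, 0.0]]
wrist_force [-0.354, 0.46, 0.327]
torque [0.038, 0.033, 0.023]
finger_gap 85.411
top {'intrinsics': [[436.518, 0.0, 320.507], [0.0, 436.518, 239.136], [0.0, 0.0, 1.0]], 'R': [[-0.052, -0.999, 0.001], [-0.975, 0.051, -0.217], [0.217, -0.012, -0.976]], 't': [49.898, 568.308, 921.175]}
side {'intrinsics': [[479.008, 0.0, 319.383], [0.0, 479.008, 239.047], [0.0, 0.0, 1.0]], 'R': [[-0.763, -0.647, 0.015], [-0.495, 0.569, -0.657], [0.416, -0.509, -0.754]], 't': [433.995, 351.037, 803.442]}
```

View pics/top0.png

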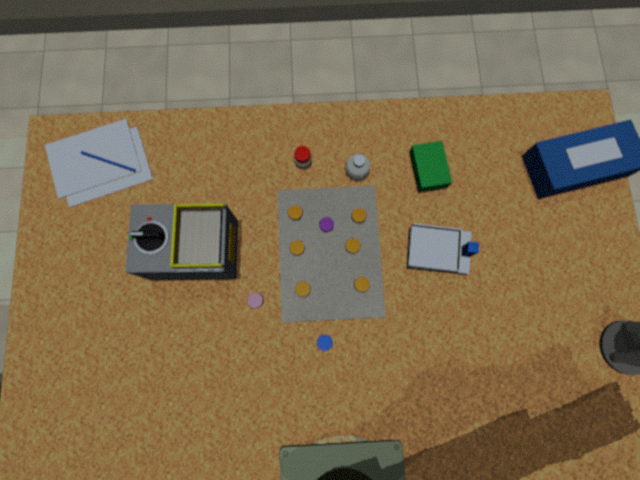

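View pics/side0.png

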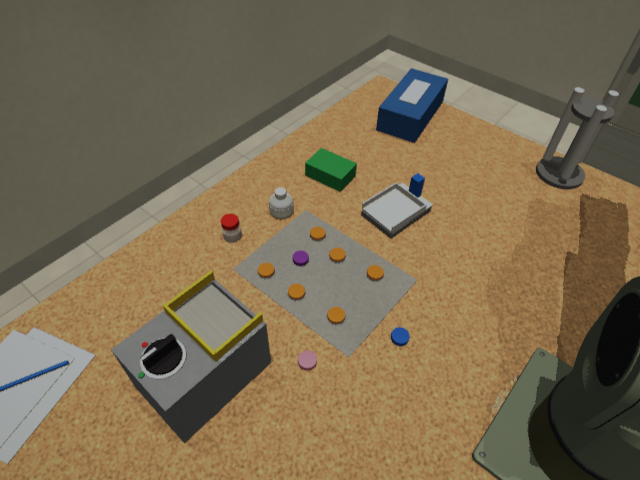

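```bash
cat > h.py <<'E'
from rig import env
import cv2,numpy as np
def grab(n,tag=None):
    im,d=env.capture(n)
    if tag: cv2.imwrite(f"pics/{n}_{tag}.png",im)
    return im,d
def ray(n,uv,z):
    c=env.calibration(n);K=np.array(c["intrinsics"]);R=np.array(c["R"]);t=np.array(c["t"])
    o=-R.T@t; d=R.T@np.linalg.inv(K)@np.array([uv[0],uv[1],1.])
    return o+d*(z-o[2])/d[2]
def proj(n,X):
    c=env.calibration(n);p=np.array(c["intrinsics"])@(np.array(c["R"])@np.array(X,float)+np.array(c["t"]));return p[:2]/p[2]
def pts(n,d):
    c=env.calibration(n);K=np.array(c["intrinsics"]);R=np.array(c["R"]);t=np.array(c["t"])
    v,u=np.indices(d.shape); P=np.stack([(u-K[0,2])/K[0,0]*d,(v-K[1,2])/K[1,1]*d,d],-1)
    return (P-t)@R
def mask(im,lo,hi):
    return cv2.inRange(cv2.cvtColor(im,cv2.COLOR_BGR2HSV),lo,hi)
def blobs(m,amin=30):
    n,l,s,c=cv2.connectedComponentsWithStats(m)
    return [(c[i],s[i,4],l==i) for i in range(1,n) if s[i,4]>=amin]
ORANGE=((12,200,140),(20,255,255))
E
python3 - <<'E'
from h import *
for n in("top","side"):
    im=cv2.imread(f"pics/{n}0.png");d=np.load(f"{n}0.npy");P=pts(n,d);hsv=cv2.cvtColor(im,cv2.COLOR_BGR2HSV)
    if n=="top":
        for u,v in[(295,213),(326,225),(435,248),(60,300),(473,248),(325,342)]: print((u,v),hsv[v,u],P[v,u].round(0))
    for nm,lo,hi,z in[("orange",(12,215,150),(19,255,255),14),("purple",(130,80,60),(160,255,255),14),("blue",(105,180,100),(125,255,255),14),("green",(50,150,60),(75,255,255),45),("red",(0,200,100),(4,255,255),55),("yellow",(26,180,90),(34,255,255),162)]:
        for c,a,m in blobs(mask(im,lo,hi)):
            q=P[m]; print(n,nm,c.round(1),a,"ray",ray(n,c,z).round(1)[:2],"depthmed",np.median(q,0).round(1))
E
```

```text
(295, 213) [ 21 202 148] [648.  78.  13.]
(326, 225) [140 145 130] [614.   5.  15.]
(435, 248) [103  30 160] [ 543. -245.   26.]
(60, 300) [ 20 130 147] [471. 633.  -1.]
(473, 248) [107 217 148] [ 529. -314.   80.]
(325, 342) [110 188 160] [344.  22.  17.]
top purple [326.3 223.9] 167 ray [617.4   4.1] depthmed [617.3   4.2  14.3]
top blue [590.2 154.3] 2811 ray [ 761.2 -658.2] depthmed [ 734.1 -608.6   80.4]
top blue [472.6 247.1] 87 ray [ 543.  -337.4] depthmed [ 530.6 -312.7   82.9]
top blue [324.4 342.2] 137 ray [343.4  23.4] depthmed [343.4  23.6  14.6]
top green [431.2 164.4] 1280 ray [ 742.6 -253. ] depthmed [ 741.8 -252.9   45.4]
top red [301.9 153.5] 162 ray [782.1  53.5] depthmed [781.6  53.4  55.6]
top yellow [188.5 233.3] 339 ray [573.9 287.8] depthmed [581.8 297.3 163.1]
side purple [300.2 256.8] 161 ray [619.1   6. ] depthmed [619.2   5.4  13.6]
side blue [417.8 177.7] 57 ray [ 565.5 -384.4] depthmed [ 532.6 -311.9   81.6]
side blue [399.8 335.4] 209 ray [344.5  25.3] depthmed [344.7  24.9  13.8]
side blue [ 32.9 375.2] 186 ray [799.  523.7] depthmed [802.5 524.    9.4]
side green [330.8 163.7] 819 ray [ 744.8 -251.1] depthmed [ 744.1 -251.4   44.9]
side red [229.1 220.2] 175 ray [784.6  55.8] depthmed [784.4  55.3  54.9]
side yellow [203.9 320.4] 493 ray [566.9 292.8] depthmed [561.7 308.4 162.9]
```

Run:
```python
from h import *
for n in("top","side"):
    im=cv2.imread(f"pics/{n}0.png");d=np.load(f"{n}0.npy");P=pts(n,d);hsv=cv2.cvtColor(im,cv2.COLOR_BGR2HSV)
    m=mask(im,(12,185,125),(24,255,255))
    for c,a,mm in blobs(m,60):
        q=P[mm]; print(n,"orange",c.round(1),a,ray(n,c,14).round(1)[:2],np.median(q,0).round(1))
    X,Y,Z=P[...,0],P[...,1],P[...,2]
    # tray walls top z 39; floor z 23 ; post z82
    def rect(sel,nm):
        p=P[sel][:,:2].astype(np.float32)
        if len(p)<5: print(nm,len(p));return
        r=cv2.minAreaRect(p); print(n,nm,len(p),np.round(r[0],1),np.round(r[1],1),round(r[2],1))
    t=(X>430)&(X<640)&(Y>-400)&(Y<-150)
    rect(t&(Z>17)&(Z<60),"tray all"); rect(t&(Z>33)&(Z<45),"walls"); rect(t&(Z>78),"post")
    b=(X>400)&(X<720)&(Y>180)&(Y<520)
    rect(b&(Z>135)&(Z<146),"bin top"); rect(b&(Z>157)&(Z<167),"bin cheeks"); rect(b&(Z>171),"bar")
    rd=mask(im,(0,180,90),(5,255,255)); gn=mask(im,(50,120,60),(80,255,255))
    for nm,mk in(("red",rd),("grn",gn)):
        for c,a,mm in blobs(mk,4):
            q=ray(n,c,140)
            if 180<q[1]<560: print(n,nm,c.round(1),a,q.round(1),np.median(P[mm],0).round(1))
for n in("top","side"):
    im=cv2.imread(f"pics/{n}0.png")
    b=im[185:295,110:250] if n=="top" else im[260:440,100:280]
    b2=cv2.resize(b,None,fx=3.2,fy=3.2,interpolation=cv2.INTER_CUBIC); cv2.imwrite(f"pics/crop_{n}.png",b2)
```

```text
top orange [294.8 211.9] 124 [651.1  77.9] [650.7  77.7  14.4]
top orange [358.5 214.8] 123 [635.8 -74.2] [635.1 -74.3  14.5]
top orange [352.6 245.3] 129 [562.2 -55.2] [562.  -55.2  14.8]
top orange [296.6 247.2] 123 [564.3  77.1] [564.1  77.9  14.4]
top orange [361.6 283.8] 133 [470.2 -69.8] [470.2 -69.8  14.2]
top orange [302.4 288.6] 119 [466.1  67.5] [465.9  66.8  14.4]
top tray all 2630 [ 541.3 -256. ] [142.4 103.2] 81.2
top walls 307 [ 541.3 -255.8] [137.9 101.2] 80.0
top post 117 [ 530.6 -313. ] [23.3 24.2] 82.8
top bin top 4951 [572.2 319.9] [201.5 144.7] 87.8
top bin cheeks 571 [572.  309.3] [179.1 131.3] 87.7
top bar 182 [574.2 371.3] [56.  12.2] 86.4
top red [148.5 218.5] 4 [615.7 378.4 140. ] [614.8 377.3 143.1]
top grn [130.9 237.1] 8 [577.5 413.6 140. ] [574.6 410.8 144.6]
side orange [317.1 232.3] 126 [637.8 -72.9] [638.6 -73.1  13.7]
side orange [336.9 253.8] 146 [563.9 -53.4] [564.  -53.5  14. ]
side orange [265.4 269.2] 161 [652.5  80.3] [652.9  80.4  13.8]
side orange [374.8 271.7] 158 [471.5 -68. ] [471.3 -68.1  13.7]
side orange [295.9 290.8] 179 [565.8  79. ] [566.4  78.7  14.1]
side orange [335.7 314.3] 197 [467.9  69.4] [468.   69.6  13.8]
side tray all 2087 [ 542.4 -254.2] [146.8 105.6] 80.4
side walls 329 [ 542.9 -255.8] [142.4 104.1] 80.4
side post 82 [ 532.  -313.1] [26.7 25. ] 82.6
side bin top 7864 [573.7 320.4] [200.8 147.3] 87.8
side bin cheeks 929 [573.7 310.6] [180.2 133.4] 87.7
side bar 312 [575.6 373. ] [55.2 13.7] 87.2
side red [144.1 344.4] 17 [617.9 377.5 140. ] [615.4 378.  142.8]
side grn [140.4 374.8] 25 [579.5 412.3 140. ] [577.5 412.5 142.6]
```

View pics/crop_top.png

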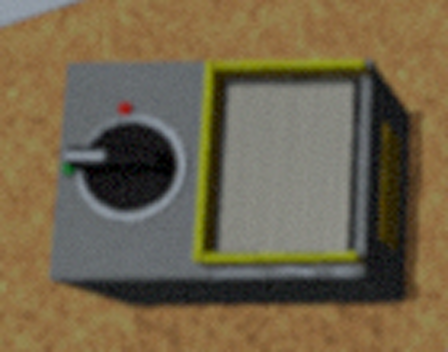

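View pics/crop_side.png

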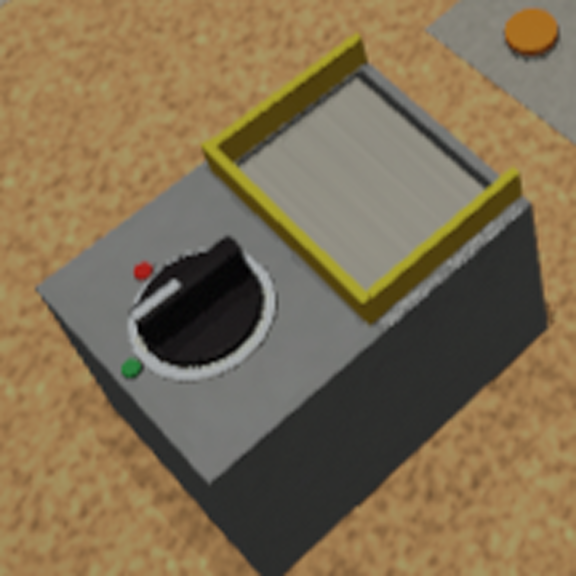

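Emit:
jog_arm(travel=[[0,0,0],[0,0,0],[0,0,0],[0,0,0],[0,0,0]], delta_rot=[[-7,0,0],[-7,0,0],[-7,0,0],[-7,0,0],[-7,0,0]], grip=[100,100,100,100,100])

```text
t: 0.52
position: [149.9, -555.0, 303.6]
orientation: [[-0.0, 0.771, -0.637], [0.001, -0.637, -0.771], [-1.0, -0.001, -0.0]]
wrist_force: [-0.1, -0.5, -0.8]
finger_gap: 51.6
```

Emit:
jog_arm(travel=[[0,0,0],[0,0,0],[0,0,0],[0,0,0],[0,0,0]], delta_rot=[[-7,0,0],[-7,0,0],[-7,0,0],[-7,0,0],[-2.2,0,0]], grip=[100,100,100,100,100])

```text
t: 0.93
position: [149.7, -555.0, 303.6]
orientation: [[-0.0, 0.987, -0.161], [0.001, -0.161, -0.987], [-1.0, -0.0, -0.001]]
wrist_force: [-0.7, 0.0, 1.3]
finger_gap: 51.8
```

```bash
cat >> h.py <<'E'
def go(X,s=None):
    s=s or env.sense();R=np.array(s["orientation"]);p=np.array(s["position"])
    d=R.T@(np.array(X,float)-p); print("tool-delta m",(d/1000).round(4),"rows>=",round(np.linalg.norm(d)/41.7,2))
def st():
    s=env.sense();R=np.array(s["orientation"]);print("t",round(s["t"],2),"p",np.round(s["position"],1),"ydeg",np.degrees(np.arctan2(R[1,1],R[0,1])).round(2),"xaxis",R[:,0].round(4),"F",np.round(s["wrist_force"],1),"gap",round(s["finger_gap"],1),"q",np.round(s["q"],2))
T=np.array([541.8,-255.3]);TA=np.radians(80.3)
def tray(x,y): return T+x*np.array([np.cos(TA),np.sin(TA)])+y*np.array([-np.sin(TA),np.cos(TA)])
def dishes(tag=None):
    out={}
    for n in("top","side"):
        im,d=grab(n,tag);P=pts(n,d)
        out[n]=[np.r_[np.median(P[mm],0),a].round(0) for c,a,mm in blobs(mask(im,(12,185,125),(24,255,255)),30)]
    for n in out:
        for o in out[n]: print(n,o)
E
python3 -c "
from h import *
st();go([470.8,-69,140])"
```

```text
t 0.93 p [ 149.7 -555.   303.6] ydeg -9.26 xaxis [-1.e-04  7.e-04 -1.e+00] F [-0.7  0.   1.3] gap 51.8 q [ 1.43  0.72 -0.37  1.48  0.29  0.99  0.83]
tool-delta m [ 0.1639  0.2387 -0.5312] rows>= 14.51
```

Emit:
jog_arm(travel=[[0,0.016,-0.036],[0,0.016,-0.036],[0,0.016,-0.036],[0,0.016,-0.036],[0,0.016,-0.036]], delta_rot=[[0,0,0],[0,0,0],[0,0,0],[0,0,0],[0,0,0]], grip=[100,100,100,100,100])

```text
t: 1.35
position: [259.5, -389.4, 303.8]
orientation: [[-0.0, 0.986, -0.169], [0.0, -0.169, -0.986], [-1.0, -0.0, -0.0]]
wrist_force: [2.1, -0.8, -1.1]
finger_gap: 51.5
```

Emit:
jog_arm(travel=[[0.01,0.016,-0.036],[0.01,0.016,-0.036],[0.01,0.016,-0.036],[0.01,0.016,-0.036],[0.01,0.016,-0.036]], delta_rot=[[0,0,0],[0,0,0],[0,0,0],[0,0,0],[0,0,0]], grip=[100,100,100,100,100])

```text
t: 1.77
position: [368.8, -225.5, 253.4]
orientation: [[-0.0, 0.986, -0.169], [0.0, -0.169, -0.986], [-1.0, -0.0, -0.0]]
wrist_force: [1.2, -1.0, -1.0]
finger_gap: 52.4
```

Emit:
jog_arm(travel=[[0.024,0.016,-0.035],[0.024,0.016,-0.035],[0.022,0.016,-0.034],[0.022,0.016,-0.034],[0.022,0.0147,-0.033]], delta_rot=[[0,0,0],[0,0,0],[0,0,0],[0,0,0],[0,0,0]], grip=[100,100,100,100,100])

```text
t: 2.18
position: [469.6, -78.4, 144.8]
orientation: [[-0.0, 0.986, -0.168], [-0.0, -0.168, -0.986], [-1.0, -0.0, 0.0]]
wrist_force: [1.0, -1.3, -0.3]
finger_gap: 51.9
```

Run:
```python
from h import *
st();go([470.8,-69,140])
dishes("a")
im,d=grab("side");P=pts("side",d)
s=env.sense()["position"]
m=(abs(P[...,0]-s[0])<70)&(abs(P[...,1]-s[1])<45)&(P[...,2]>22)
h=np.histogram(P[m][:,2],bins=np.arange(20,200,5));print(list(zip(h[1],h[0])))
```

```text
t 2.18 p [469.6 -78.4 144.8] ydeg -9.67 xaxis [-1.e-04 -3.e-04 -1.e+00] F [ 1.  -1.3 -0.3] gap 51.9 q [ 0.16  0.84 -0.11  2.    0.26  0.31 -0.33]
tool-delta m [ 0.0048 -0.0004 -0.0094] rows>= 0.25
top [650.  78.  15. 129.]
top [635. -75.  14. 125.]
top [564.  76.  14. 123.]
top [467.  66.  15. 127.]
side [637. -73.  14. 131.]
side [563. -53.  14. 150.]
side [652.  80.  14. 159.]
side [467. -78.  14.  50.]
side [566.  79.  14. 177.]
side [468.  69.  14. 204.]
[(np.int64(20), np.int64(0)), (np.int64(25), np.int64(0)), (np.int64(30), np.int64(0)), (np.int64(35), np.int64(0)), (np.int64(40), np.int64(0)), (np.int64(45), np.int64(0)), (np.int64(50), np.int64(0)), (np.int64(55), np.int64(0)), (np.int64(60), np.int64(0)), (np.int64(65), np.int64(0)), (np.int64(70), np.int64(5)), (np.int64(75), np.int64(16)), (np.int64(80), np.int64(27)), (np.int64(85), np.int64(39)), (np.int64(90), np.int64(32)), (np.int64(95), np.int64(35)), (np.int64(100), np.int64(31)), (np.int64(105), np.int64(27)), (np.int64(110), np.int64(32)), (np.int64(115), np.int64(28)), (np.int64(120), np.int64(69)), (np.int64(125), np.int64(107)), (np.int64(130), np.int64(66)), (np.int64(135), np.int64(62)), (np.int64(140), np.int64(110)), (np.int64(145), np.int64(81)), (np.int64(150), np.int64(78)), (np.int64(155), np.int64(71)), (np.int64(160), np.int64(74)), (np.int64(165), np.int64(101)), (np.int64(170), np.int64(124)), (np.int64(175), np.int64(211)), (np.int64(180), np.int64(42)), (np.int64(185), np.int64(33)), (np.int64(190), np.int64(16))]
```

View pics/side_a.png

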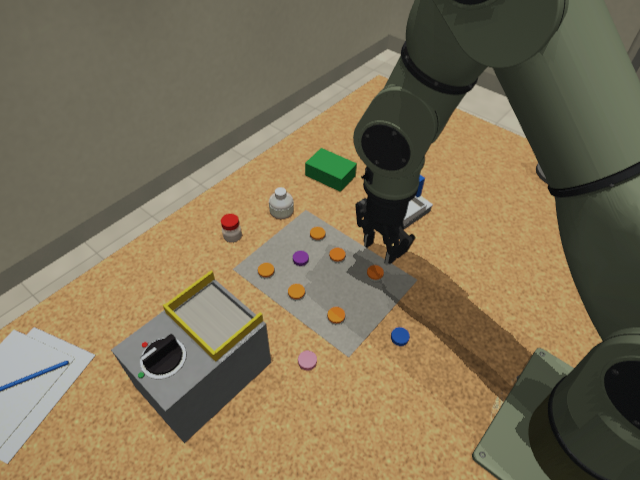

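Emit:
jog_arm(travel=[[0.02,0,0],[0.02,0,0],[0.021,0,0],[0,0,0],[0,0,0]], delta_rot=[[0,0,0],[0,0,0],[0,0,0],[0,0,0],[0,0,0]], grip=[100,100,100,100,100])

```text
t: 2.75
position: [468.4, -80.7, 85.2]
orientation: [[-0.002, 0.986, -0.169], [-0.0, -0.169, -0.986], [-1.0, -0.001, 0.0]]
wrist_force: [-0.6, -0.5, -0.3]
finger_gap: 51.6
```

Run:
```python
from h import *
st();go([470.8,-69,79])
im,d=grab("side","b");cv2.imwrite("pics/side_b2.png",cv2.resize(im[190:310,310:440],None,fx=5,fy=5,interpolation=cv2.INTER_CUBIC)[:600])
```

```text
t 2.75 p [468.4 -80.7  85.2] ydeg -9.74 xaxis [-1.5e-03 -2.0e-04 -1.0e+00] F [-0.6 -0.5 -0.3] gap 51.6 q [ 0.13  0.97 -0.06  2.02  0.28  0.17 -0.35]
tool-delta m [ 0.0062  0.0004 -0.012 ] rows>= 0.32
```

View pics/side_b2.png

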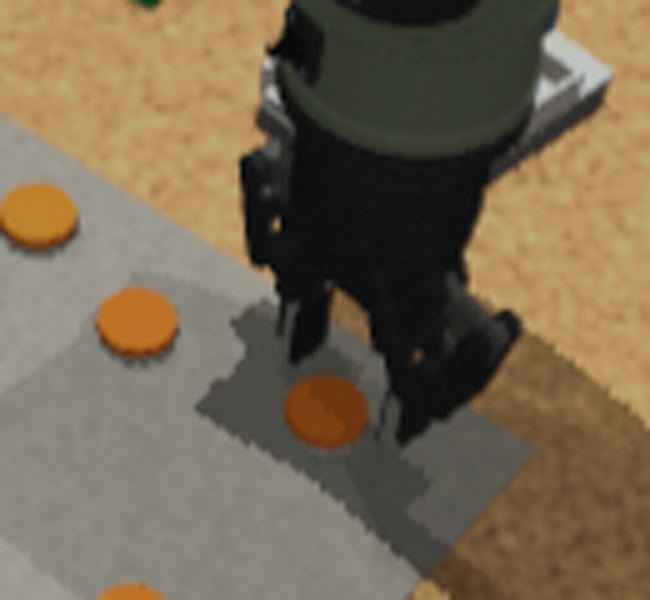

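Emit:
jog_arm(travel=[[0,0,-0.006],[0,0,-0.006],[0.006,0,0],[0,0,0],[0,0,0]], delta_rot=[[0,0,0],[0,0,0],[0,0,0],[0,0,0],[0,0,0]], grip=[100,100,100,100,100])

```text
t: 3.22
position: [470.8, -68.2, 78.9]
orientation: [[-0.0, 0.986, -0.168], [-0.0, -0.168, -0.986], [-1.0, -0.0, 0.0]]
wrist_force: [-0.0, -0.6, -0.0]
finger_gap: 52.1
```

Run:
```python
from h import *
st();go([470.8,-69,79])
```

```text
t 3.22 p [470.8 -68.2  78.9] ydeg -9.67 xaxis [-3.e-04 -1.e-04 -1.e+00] F [-0.  -0.6 -0. ] gap 52.1 q [ 0.1   0.98 -0.05  2.02  0.28  0.15 -0.36]
tool-delta m [-0.0001  0.0001  0.0008] rows>= 0.02
```

Emit:
jog_arm(travel=[[0,0,0],[0,0,0],[0,0,0],[0,0,0],[-0.01,0,0]], delta_rot=[[0,0,0],[0,0,0],[0,0,0],[0,0,0],[0,0,0]], grip=[200,200,200,200,200])

```text
t: 3.63
position: [470.5, -68.3, 88.5]
orientation: [[-0.002, 0.986, -0.168], [0.0, -0.168, -0.986], [-1.0, -0.002, 0.0]]
wrist_force: [0.8, -0.3, 0.3]
finger_gap: 32.9
```

Run:
```python
from h import *
st()
for x in(-22,15.5,53):
  for y in(24,-24): print(x,y,tray(x,y).round(1))
go([*tray(-22,-24),135]);go([*tray(-22,-24),112])
```

```text
t 3.63 p [470.5 -68.3  88.5] ydeg -9.69 xaxis [-1.5e-03  2.0e-04 -1.0e+00] F [ 0.8 -0.3  0.3] gap 32.9 q [ 0.11  0.96 -0.06  2.01  0.27  0.18 -0.36]
-22 24 [ 514.4 -272.9]
-22 -24 [ 561.8 -281. ]
15.5 24 [ 520.8 -236. ]
15.5 -24 [ 568.1 -244.1]
53 24 [ 527.1 -199. ]
53 -24 [ 574.4 -207.1]
tool-delta m [-0.0467  0.1257  0.1944] rows>= 5.66
tool-delta m [-0.0237  0.1257  0.1944] rows>= 5.58
```

Emit:
jog_arm(travel=[[-0.035,0,0],[-0.015,0.025,0.02],[0,0.025,0.03],[0,0.025,0.03],[0,0.025,0.03]], delta_rot=[[0,0,0],[0,0,0],[0,0,0],[0,0,0],[0,0,0]], grip=[200,200,200,200,200])

```text
t: 4.05
position: [551.5, -195.7, 140.5]
orientation: [[0.001, 0.986, -0.169], [-0.0, -0.169, -0.986], [-1.0, 0.001, 0.0]]
wrist_force: [0.4, 1.6, -0.4]
finger_gap: 32.7
```

Run:
```python
from h import *
st();go([*tray(-22,-24),112]);dishes("c")
```

```text
t 4.05 p [ 551.5 -195.7  140.5] ydeg -9.72 xaxis [ 9.e-04 -3.e-04 -1.e+00] F [ 0.4  1.6 -0.4] gap 32.7 q [ 0.39  0.95 -0.21  1.6   0.29  0.62 -0.14]
tool-delta m [0.0285 0.0244 0.0824] rows>= 2.17
top [650.  78.  14. 124.]
top [635. -74.  15. 129.]
top [562. -55.  14. 128.]
top [564.  77.  14. 124.]
top [467.  67.  14. 108.]
side [637. -72.  14. 133.]
side [564. -53.  14. 146.]
side [652.  80.  14. 160.]
side [566.  79.  14. 176.]
side [467.  70.  14. 196.]
```

View pics/side_c.png

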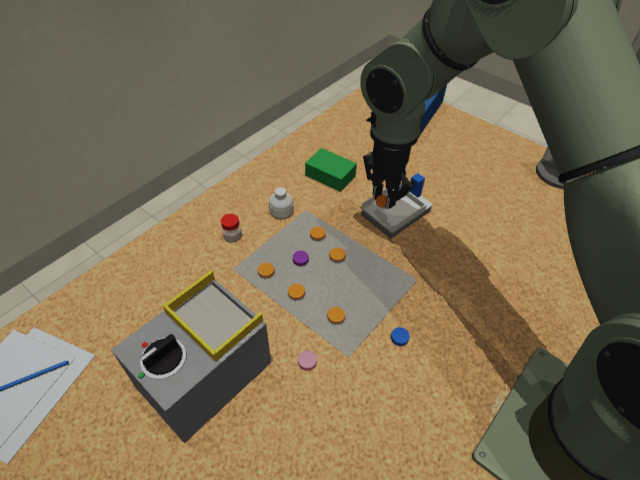

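Emit:
jog_arm(travel=[[0,0.012,0.041],[0,0.012,0.041],[0.014,0,0],[0.013,0,0],[0,0,0]], delta_rot=[[0,0,0],[0,0,0],[0,0,0],[0,0,0],[0,0,0]], grip=[200,200,200,200,200])

```text
t: 4.57
position: [559.6, -275.7, 110.1]
orientation: [[-0.003, 0.986, -0.168], [0.002, -0.168, -0.986], [-1.0, -0.003, -0.001]]
wrist_force: [-0.3, -0.1, -0.7]
finger_gap: 32.8
```

Run:
```python
from h import *
st();go([*tray(-22,-24),112])
im,d=grab("side");cv2.imwrite("pics/side_d.png",cv2.resize(im[150:260,340:460],None,fx=5,fy=5,interpolation=cv2.INTER_CUBIC))
```

```text
t 4.57 p [ 559.6 -275.7  110.1] ydeg -9.69 xaxis [-0.003   0.0019 -1.    ] F [-0.3 -0.1 -0.7] gap 32.8 q [ 0.51  1.04 -0.23  1.45  0.31  0.69 -0.02]
tool-delta m [-0.0019  0.003   0.0049] rows>= 0.14
```

View pics/side_d.png

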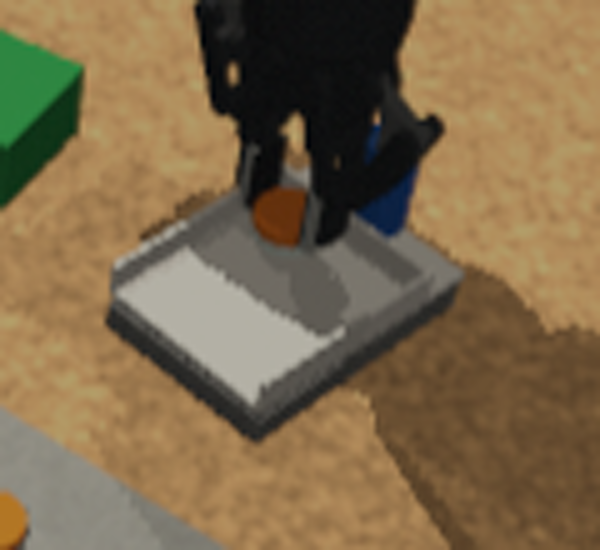

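Emit:
jog_arm(travel=[[-0.001,0.003,0.005],[0,0,0],[0,0,0],[0,0,0],[-0.03,0,0]], delta_rot=[[0,0,0],[0,0,0],[0,0,0],[0,0,0],[0,0,0]], grip=[200,200,110,110,110])

```text
t: 5.03
position: [561.2, -280.7, 139.4]
orientation: [[-0.006, 0.986, -0.168], [0.003, -0.168, -0.986], [-1.0, -0.006, -0.002]]
wrist_force: [-0.9, -0.2, -0.2]
finger_gap: 48.9
```

Emit:
jog_arm(travel=[[-0.015,0,-0.02],[0,0,-0.04],[0,0,-0.04],[0,0,-0.04],[0,0,-0.04]], delta_rot=[[0,0,0],[0,0,0],[0,0,0],[0,0,0],[0,0,0]], grip=[100,100,100,100,100])

```text
t: 5.45
position: [593.0, -102.3, 158.5]
orientation: [[0.001, 0.986, -0.168], [0.0, -0.168, -0.986], [-1.0, 0.001, -0.0]]
wrist_force: [0.0, 0.5, -0.4]
finger_gap: 52.1
```

Run:
```python
from h import *
st();dishes("e");go([563,-54,79])
im=cv2.imread("pics/side_e.png");cv2.imwrite("pics/side_e2.png",cv2.resize(im[150:260,340:460],None,fx=5,fy=5,interpolation=cv2.INTER_CUBIC))
```

```text
t 5.45 p [ 593.  -102.3  158.5] ydeg -9.69 xaxis [ 5.e-04  1.e-04 -1.e+00] F [ 0.   0.5 -0.4] gap 52.1 q [ 0.21  0.94 -0.2   1.53  0.25  0.7  -0.27]
top [650.  78.  14. 127.]
top [639. -67.  15.  59.]
top [562. -56.  14. 137.]
top [564.  76.  15. 126.]
top [467.  68.  15. 113.]
side [ 561. -281.   37.  112.]
side [641. -65.  14.  37.]
side [563. -53.  14. 144.]
side [652.  80.  14. 160.]
side [566.  79.  14. 176.]
side [468.  70.  14. 196.]
tool-delta m [ 0.0797 -0.0376 -0.0367] rows>= 2.29
```

View pics/side_e2.png

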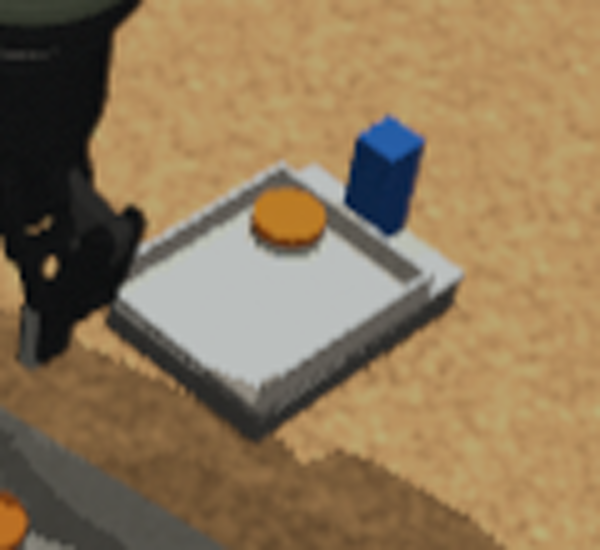

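Emit:
jog_arm(travel=[[0.01,-0.019,-0.018],[0.015,-0.019,-0.018],[0.025,0,0],[0.025,0,0],[0,0,0]], delta_rot=[[0,0,0],[0,0,0],[0,0,0],[0,0,0],[0,0,0]], grip=[100,100,100,100,100])

```text
t: 5.97
position: [560.2, -61.9, 79.9]
orientation: [[-0.005, 0.986, -0.167], [0.0, -0.167, -0.986], [-1.0, -0.005, 0.0]]
wrist_force: [-1.1, -0.2, -0.8]
finger_gap: 52.0
```

Run:
```python
from h import *
st();go([563,-54,79])
```

```text
t 5.97 p [560.2 -61.9  79.9] ydeg -9.62 xaxis [-4.5e-03  4.0e-04 -1.0e+00] F [-1.1 -0.2 -0.8] gap 52.0 q [ 0.12  1.03 -0.14  1.69  0.28  0.44 -0.37]
tool-delta m [ 0.0009  0.0015 -0.0083] rows>= 0.2
```

Emit:
jog_arm(travel=[[0.001,0.0015,-0.008],[0,0,0],[0,0,0],[0,0,0],[0,0,0]], delta_rot=[[0,0,0],[0,0,0],[0,0,0],[0,0,0],[0,0,0]], grip=[100,100,200,200,200])

```text
t: 6.38
position: [565.0, -54.7, 83.8]
orientation: [[0.002, 0.986, -0.168], [0.0, -0.168, -0.986], [-1.0, 0.002, -0.001]]
wrist_force: [-2.8, 2.9, 15.8]
finger_gap: 31.0
```

Emit:
jog_arm(travel=[[0,0,0],[-0.03,0,0],[-0.03,0,0.03],[0,0,0.04],[0,0,0.04]], delta_rot=[[0,0,0],[0,0,0],[0,0,0],[0,0,0],[0,0,0]], grip=[200,200,200,200,200])

```text
t: 6.8
position: [546.4, -164.0, 144.1]
orientation: [[0.004, 0.986, -0.167], [-0.001, -0.167, -0.986], [-1.0, 0.004, 0.0]]
wrist_force: [1.5, -0.6, -0.9]
finger_gap: 30.8
```

Run:
```python
from h import *
st();go([*tray(-22,24),112])
```

```text
t 6.8 p [ 546.4 -164.   144.1] ydeg -9.6 xaxis [ 0.0037 -0.0011 -1.    ] F [ 1.5 -0.6 -0.9] gap 30.8 q [ 0.34  0.93 -0.2   1.66  0.3   0.58 -0.2 ]
tool-delta m [ 0.0321 -0.0135  0.1128] rows>= 2.83
```

Run:
```python
from h import *
st()
im,d=grab("side");P=pts("side",d);st()
cv2.imwrite("pics/side_f.png",cv2.resize(im[150:270,330:450],None,fx=5,fy=5,interpolation=cv2.INTER_CUBIC))
for c,a,mm in blobs(mask(im,(8,150,60),(24,255,255)),20):
    q=np.median(P[mm],0)
    if q[2]>20: print(c,a,q.round(1))
s=env.sense()["position"]
m=(abs(P[...,0]-s[0])<70)&(abs(P[...,1]-s[1])<40)&(P[...,2]>45)&(im.max(-1)<60)
h=np.histogram(P[m][:,2],bins=np.arange(44,110,3));print(list(zip(h[1].tolist(),h[0].tolist())))
```

```text
t 6.8 p [ 546.4 -164.   144.1] ydeg -9.6 xaxis [ 0.0037 -0.0011 -1.    ] F [ 1.5 -0.6 -0.9] gap 30.8 q [ 0.34  0.93 -0.2   1.66  0.3   0.58 -0.2 ]
t 6.85 p [ 543.7 -173.9  143.1] ydeg -10.15 xaxis [ 5.0e-04 -6.6e-03 -1.0e+00] F [ -4.8 -15.4  -1.5] gap 31.1 q [ 0.35  0.93 -0.2   1.66  0.3   0.58 -0.2 ]
[373.17117117 212.04504505] 111 [ 549.4 -157.3   73.5]
[191.56586826 291.39820359] 334 [632.1 266.5 152.1]
[221.56751055 336.37341772] 474 [508.4 302.9 153. ]
[(44, 0), (47, 0), (50, 0), (53, 0), (56, 0), (59, 3), (62, 0), (65, 0), (68, 0), (71, 0), (74, 1), (77, 9), (80, 9), (83, 11), (86, 16), (89, 15), (92, 12), (95, 20), (98, 16), (101, 16), (104, 11)]
```

View pics/side_f.png

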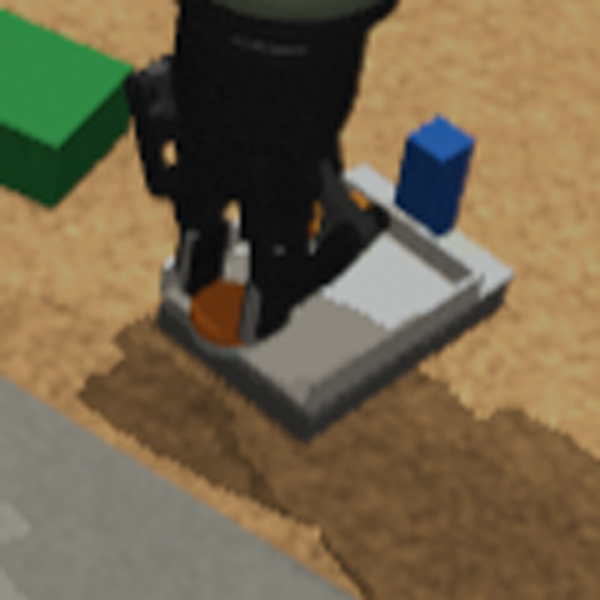

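Run:
```python
from h import *
st();go([*tray(-22,24),118])
```

```text
t 6.85 p [ 543.7 -173.9  143.1] ydeg -10.15 xaxis [ 5.0e-04 -6.6e-03 -1.0e+00] F [ -4.8 -15.4  -1.5] gap 31.1 q [ 0.35  0.93 -0.2   1.66  0.3   0.58 -0.2 ]
tool-delta m [ 0.0257 -0.0113  0.1025] rows>= 2.55
```

Emit:
jog_arm(travel=[[0,-0.004,0.034],[0,-0.004,0.034],[0.012,-0.004,0.034],[0.012,0,0],[0,0,0]], delta_rot=[[0,0,0],[0,0,0],[0,0,0],[0,0,0],[0,0,0]], grip=[200,200,200,200,200])

```text
t: 7.27
position: [515.7, -262.9, 116.3]
orientation: [[-0.002, 0.985, -0.172], [0.0, -0.172, -0.985], [-1.0, -0.002, 0.0]]
wrist_force: [0.4, 1.1, -1.2]
finger_gap: 31.0
```

Run:
```python
from h import *
st();go([*tray(-22,24),118])
```

```text
t 7.27 p [ 515.7 -262.9  116.3] ydeg -9.89 xaxis [-1.8e-03  1.0e-04 -1.0e+00] F [ 0.4  1.1 -1.2] gap 31.0 q [ 0.53  0.98 -0.22  1.63  0.35  0.57 -0.06]
tool-delta m [-0.0017  0.0005  0.0101] rows>= 0.25
```

Emit:
jog_arm(travel=[[-0.001,0,0.01],[0,0,0],[0,0,0],[0,0,0],[0,0,0]], delta_rot=[[0,0,0],[0,0,0],[0,0,0],[0,0,0],[0,0,0]], grip=[200,200,120,120,120])

```text
t: 7.68
position: [515.7, -270.5, 118.9]
orientation: [[0.001, 0.986, -0.167], [0.0, -0.167, -0.986], [-1.0, 0.001, -0.0]]
wrist_force: [0.2, 0.5, -0.0]
finger_gap: 45.2
```

Emit:
jog_arm(travel=[[-0.03,0,0],[-0.015,0.015,-0.03],[0,0.025,-0.035],[0,0.025,-0.035],[0,0.02,-0.03]], delta_rot=[[0,0,0],[0,0,0],[0,0,0],[0,0,0],[0,0,0]], grip=[120,100,100,100,100])

```text
t: 8.1
position: [620.8, -156.3, 164.2]
orientation: [[0.001, 0.986, -0.167], [0.001, -0.167, -0.986], [-1.0, 0.001, -0.001]]
wrist_force: [0.1, -1.9, 0.1]
finger_gap: 52.0
```

Run:
```python
from h import *
st();dishes("g");st();go([636.5,-73.5,84])
im=cv2.imread("pics/side_g.png");cv2.imwrite("pics/side_g2.png",cv2.resize(im[150:260,340:460],None,fx=5,fy=5,interpolation=cv2.INTER_CUBIC))
```

```text
t 8.1 p [ 620.8 -156.3  164.2] ydeg -9.62 xaxis [ 1.3e-03  7.0e-04 -1.0e+00] F [ 0.1 -1.9  0.1] gap 52.0 q [ 0.3   0.98 -0.24  1.36  0.27  0.82 -0.18]
top [650.  78.  14. 126.]
top [635. -74.  14. 133.]
top [564.  76.  15. 123.]
top [467.  68.  14. 106.]
side [ 562. -282.   37.  111.]
side [ 514. -270.   37.  114.]
side [638. -72.  14. 136.]
side [652.  80.  14. 159.]
side [565.  80.  14. 176.]
side [468.  70.  14. 196.]
t 8.2 p [ 622.2 -152.5  163.5] ydeg -9.29 xaxis [ 0.0022  0.0036 -1.    ] F [-1.7 -1.1  0.1] gap 51.7 q [ 0.3   0.99 -0.24  1.36  0.27  0.82 -0.18]
tool-delta m [ 0.0799  0.0012 -0.08  ] rows>= 2.71
```

View pics/side_g2.png

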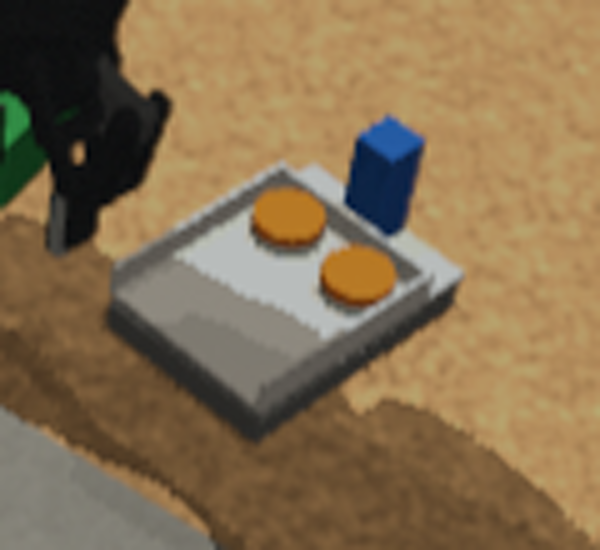

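Emit:
jog_arm(travel=[[0.01,0.001,-0.04],[0.01,0,-0.04],[0.03,0,0],[0.027,0,0],[0,0,0]], delta_rot=[[0,0,0],[0,0,0],[0,0,0],[0,0,0],[0,0,0]], grip=[100,100,100,100,100])

```text
t: 8.62
position: [631.6, -79.3, 82.3]
orientation: [[-0.006, 0.986, -0.167], [0.001, -0.167, -0.986], [-1.0, -0.006, 0.001]]
wrist_force: [-1.3, -0.7, -0.7]
finger_gap: 51.7
```

Run:
```python
from h import *
st();go([636.5,-73.5,84])
```

```text
t 8.62 p [631.6 -79.3  82.3] ydeg -9.59 xaxis [-6.2e-03  5.0e-04 -1.0e+00] F [-1.3 -0.7 -0.7] gap 51.7 q [ 0.16  1.1  -0.19  1.4   0.28  0.68 -0.31]
tool-delta m [-0.0018  0.0038 -0.0065] rows>= 0.19
```

Emit:
jog_arm(travel=[[-0.001,0.004,-0.006],[0,0,0],[0,0,0],[0,0,0],[0,0,0]], delta_rot=[[0,0,0],[0,0,0],[0,0,0],[0,0,0],[0,0,0]], grip=[100,100,200,200,200])

```text
t: 9.03
position: [638.8, -75.5, 88.5]
orientation: [[0.001, 0.986, -0.169], [-0.0, -0.169, -0.986], [-1.0, 0.001, -0.0]]
wrist_force: [-0.4, -0.7, -0.8]
finger_gap: 18.7
```

Emit:
jog_arm(travel=[[0,0,0],[-0.03,0,0],[-0.03,0,0.03],[0,-0.01,0.04],[0,-0.02,0.035]], delta_rot=[[0,0,0],[0,0,0],[0,0,0],[0,0,0],[0,0,0]], grip=[200,200,200,200,200])

```text
t: 9.45
position: [592.0, -175.0, 148.6]
orientation: [[0.004, 0.986, -0.168], [-0.001, -0.168, -0.986], [-1.0, 0.004, 0.001]]
wrist_force: [0.3, -2.8, -1.2]
finger_gap: 18.3
```

Run:
```python
from h import *
st();go([*tray(16,-24),118])
```

```text
t 9.45 p [ 592.  -175.   148.6] ydeg -9.67 xaxis [ 0.0038 -0.0013 -1.    ] F [ 0.3 -2.8 -1.2] gap 18.3 q [ 0.34  0.97 -0.23  1.47  0.29  0.72 -0.17]
tool-delta m [ 0.0306 -0.0121  0.0716] rows>= 1.89
```

Run:
```python
from h import *
dishes("h");st();go([636.5,-73.5,84])
```

```text
top [650.  78.  15. 125.]
top [635. -74.  14. 133.]
top [564.  76.  15. 126.]
top [467.  67.  14. 112.]
side [ 562. -281.   37.  110.]
side [ 515. -270.   37.  109.]
side [637. -73.  14. 135.]
side [652.  80.  14. 159.]
side [566.  79.  14. 176.]
side [468.  70.  14. 196.]
t 9.55 p [ 588.  -179.7  147.5] ydeg -10.1 xaxis [-0.002  -0.0038 -1.    ] F [-0.1  1.1 -0.5] gap 18.5 q [ 0.35  0.97 -0.23  1.48  0.29  0.72 -0.18]
tool-delta m [ 0.063   0.0292 -0.1133] rows>= 3.19
```

View pics/side_h.png

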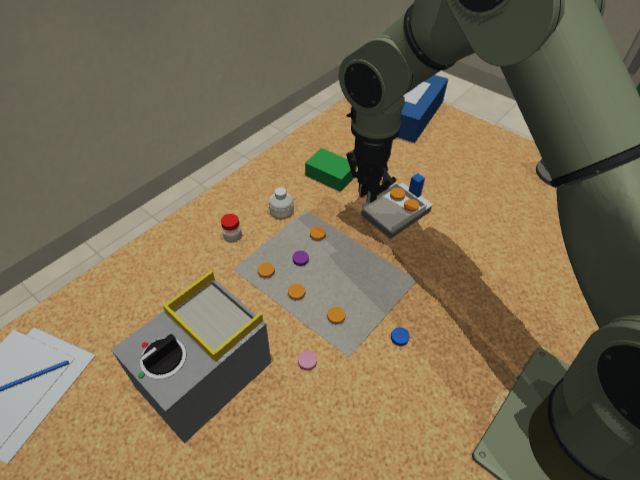

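Emit:
jog_arm(travel=[[0,0.01,-0.038],[0,0.01,-0.038],[0,0.01,-0.038],[0.02,0,0],[0.02,0,0]], delta_rot=[[0,0,0],[0,0,0],[0,0,0],[0,0,0],[0,0,0]], grip=[100,100,100,100,100])

```text
t: 9.97
position: [641.1, -63.1, 107.3]
orientation: [[0.002, 0.986, -0.165], [0.001, -0.165, -0.986], [-1.0, 0.002, -0.001]]
wrist_force: [1.2, -1.3, -0.1]
finger_gap: 52.1
```

Emit:
jog_arm(travel=[[0,0,0],[0,0,0],[0,0,0],[0,0,0],[0,0,0]], delta_rot=[[0,0,0],[0,0,0],[0,0,0],[0,0,0],[0,0,0]], grip=[100,100,100,100,100])

```text
t: 10.38
position: [640.4, -66.1, 108.1]
orientation: [[0.001, 0.986, -0.169], [0.0, -0.169, -0.986], [-1.0, 0.001, -0.0]]
wrist_force: [0.4, 0.0, 0.1]
finger_gap: 51.8
```

Run:
```python
from h import *
st();go([636.5,-73.5,80])
```

```text
t 10.38 p [640.4 -66.1 108.1] ydeg -9.72 xaxis [ 0.0014  0.     -1.    ] F [0.4 0.  0.1] gap 51.8 q [ 0.14  1.07 -0.2   1.37  0.26  0.73 -0.32]
tool-delta m [ 0.0281 -0.0026  0.0079] rows>= 0.7
```

Emit:
jog_arm(travel=[[0.009,-0.0025,0.008],[0.01,0,0],[0.009,0,0],[0,0,0],[0,0,0]], delta_rot=[[0,0,0],[0,0,0],[0,0,0],[0,0,0],[0,0,0]], grip=[100,100,100,100,100])

```text
t: 10.8
position: [636.0, -73.0, 78.1]
orientation: [[-0.001, 0.986, -0.168], [0.0, -0.168, -0.986], [-1.0, -0.001, -0.0]]
wrist_force: [-0.6, 0.5, 0.2]
finger_gap: 52.3
```

Emit:
jog_arm(travel=[[0,0,0],[0,0,0],[0,0,0],[0,0,0],[0,0,0]], delta_rot=[[0,0,0],[0,0,0],[0,0,0],[0,0,0],[0,0,0]], grip=[100,200,200,200,200])

```text
t: 11.22
position: [636.5, -73.1, 79.8]
orientation: [[0.001, 0.986, -0.168], [0.0, -0.168, -0.986], [-1.0, 0.001, -0.0]]
wrist_force: [-2.8, 0.4, 7.7]
finger_gap: 33.1
```

Run:
```python
from h import *
st();go([636.5,-73.5,80])
```

```text
t 11.22 p [636.5 -73.1  79.8] ydeg -9.68 xaxis [ 7.e-04  1.e-04 -1.e+00] F [-2.8  0.4  7.7] gap 33.1 q [ 0.15  1.11 -0.19  1.39  0.28  0.67 -0.32]
tool-delta m [-0.0002  0.0001  0.0004] rows>= 0.01
```

Emit:
jog_arm(travel=[[-0.03,0,0],[-0.03,-0.005,0.02],[0,-0.01,0.04],[0,-0.01,0.04],[0,-0.007,0.04]], delta_rot=[[0,0,0],[0,0,0],[0,0,0],[0,0,0],[0,0,0]], grip=[200,200,200,200,200])

```text
t: 11.63
position: [580.3, -207.2, 139.9]
orientation: [[0.001, 0.986, -0.167], [-0.001, -0.167, -0.986], [-1.0, 0.001, 0.0]]
wrist_force: [0.7, -1.1, 0.6]
finger_gap: 32.6
```

Emit:
jog_arm(travel=[[0,-0.007,0.04],[0.01,0,0],[0.01,0,0],[0,0,0],[0,0,0]], delta_rot=[[0,0,0],[0,0,0],[0,0,0],[0,0,0],[0,0,0]], grip=[200,200,200,200,200])

```text
t: 12.05
position: [568.0, -242.6, 118.6]
orientation: [[-0.0, 0.986, -0.166], [0.001, -0.166, -0.986], [-1.0, -0.001, -0.001]]
wrist_force: [0.4, 1.2, -0.8]
finger_gap: 32.6
```

Run:
```python
from h import *
st();go([*tray(16,-24),118])
```

```text
t 12.05 p [ 568.  -242.6  118.6] ydeg -9.58 xaxis [-5.0e-04  1.1e-03 -1.0e+00] F [ 0.4  1.2 -0.8] gap 32.6 q [ 0.46  1.02 -0.24  1.48  0.32  0.68 -0.08]
tool-delta m [0.0006 0.0003 0.001 ] rows>= 0.03
```

Good; release, then head for the dish at (565,78).

Emit:
jog_arm(travel=[[0,0,0.001],[0,0,0],[0,0,0],[0,0,0],[-0.03,0,0]], delta_rot=[[0,0,0],[0,0,0],[0,0,0],[0,0,0],[0,0,0]], grip=[200,120,120,120,120])

```text
t: 12.47
position: [565.9, -244.3, 145.3]
orientation: [[-0.006, 0.986, -0.168], [0.002, -0.168, -0.986], [-1.0, -0.006, -0.001]]
wrist_force: [-0.4, 0.3, -1.8]
finger_gap: 45.2
```

Emit:
jog_arm(travel=[[-0.015,0,-0.03],[0,-0.011,-0.04],[0,-0.011,-0.04],[0,-0.011,-0.04],[0,-0.011,-0.04]], delta_rot=[[0,0,0],[0,0,0],[0,0,0],[0,0,0],[0,0,0]], grip=[120,100,100,100,100])

```text
t: 12.88
position: [555.5, -48.6, 164.3]
orientation: [[0.001, 0.986, -0.169], [0.0, -0.169, -0.986], [-1.0, 0.001, -0.0]]
wrist_force: [1.3, 0.8, -0.1]
finger_gap: 52.0
```

Emit:
jog_arm(travel=[[0,-0.011,-0.035],[0,-0.011,-0.035],[0,0,-0.035],[0,0,0],[0,0,0]], delta_rot=[[0,0,0],[0,0,0],[0,0,0],[0,0,0],[0,0,0]], grip=[100,100,100,100,100])

```text
t: 13.3
position: [552.0, 58.8, 164.1]
orientation: [[0.0, 0.986, -0.165], [0.001, -0.165, -0.986], [-1.0, 0.0, -0.001]]
wrist_force: [0.4, -1.8, -0.4]
finger_gap: 51.7
```

Run:
```python
from h import *
dishes("i");st();go([565,78,82])
im=cv2.imread("pics/side_i.png");cv2.imwrite("pics/side_i2.png",cv2.resize(im[150:260,340:460],None,fx=5,fy=5,interpolation=cv2.INTER_CUBIC))
```

```text
top [ 565. -245.   37.  133.]
top [ 560. -282.   37.  143.]
top [ 513. -270.   37.  140.]
side [ 564. -261.   37.  231.]
side [ 515. -270.   37.  115.]
side [653.  81.  14. 164.]
side [567.  79.  14. 170.]
side [468.  69.  14. 210.]
t 13.4 p [552.  56. 164.] ydeg -9.72 xaxis [ 1.e-04 -6.e-04 -1.e+00] F [ 0.6  0.4 -0.1] gap 51.9 q [-0.08  0.88 -0.16  1.7   0.23  0.58 -0.54]
tool-delta m [ 0.082   0.0091 -0.0239] rows>= 2.06
```

View pics/side_i2.png

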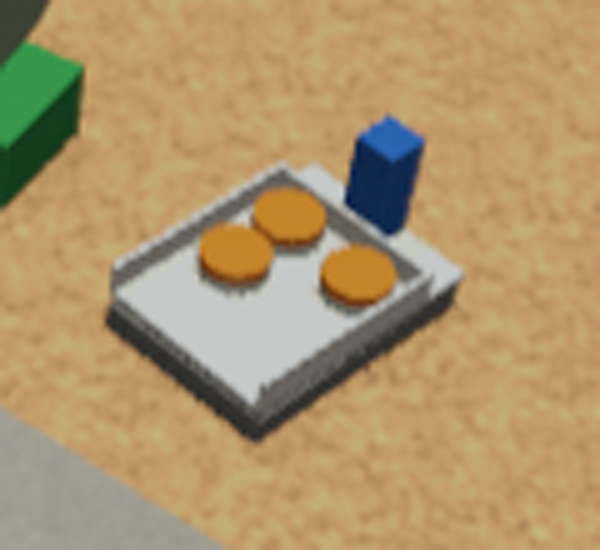

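Emit:
jog_arm(travel=[[0.02,0.009,-0.024],[0.03,0,0],[0.02,0,0],[0.012,0,0],[0,0,0]], delta_rot=[[0,0,0],[0,0,0],[0,0,0],[0,0,0],[0,0,0]], grip=[100,100,100,100,100])

```text
t: 13.82
position: [564.1, 77.6, 80.1]
orientation: [[-0.003, 0.986, -0.17], [-0.001, -0.17, -0.986], [-1.0, -0.003, 0.001]]
wrist_force: [-0.1, -0.2, 0.2]
finger_gap: 51.5
```

Emit:
jog_arm(travel=[[0,0,0],[0,0,0],[0,0,0],[0,0,0],[0,0,0]], delta_rot=[[0,0,0],[0,0,0],[0,0,0],[0,0,0],[0,0,0]], grip=[100,100,100,100,100])

```text
t: 14.23
position: [565.1, 78.9, 82.6]
orientation: [[0.001, 0.986, -0.168], [0.0, -0.168, -0.986], [-1.0, 0.001, -0.0]]
wrist_force: [-1.3, 0.4, 0.2]
finger_gap: 51.8
```

Run:
```python
from h import *
st();go([565,78,81])
```

```text
t 14.23 p [565.1  78.9  82.6] ydeg -9.69 xaxis [ 9.e-04  2.e-04 -1.e+00] F [-1.3  0.4  0.2] gap 51.8 q [-0.13  1.03 -0.12  1.67  0.24  0.46 -0.58]
tool-delta m [0.0016 0.     0.0009] rows>= 0.05
```

Emit:
jog_arm(travel=[[0.002,0,0],[0,0,0],[0,0,0],[0,0,0],[-0.02,0,0]], delta_rot=[[0,0,0],[0,0,0],[0,0,0],[0,0,0],[0,0,0]], grip=[200,200,200,200,200])

```text
t: 14.65
position: [563.8, 78.9, 97.8]
orientation: [[-0.004, 0.986, -0.168], [-0.001, -0.168, -0.986], [-1.0, -0.004, 0.001]]
wrist_force: [0.7, -0.2, -0.5]
finger_gap: 32.2
```

Emit:
jog_arm(travel=[[-0.03,0,0],[-0.015,0.002,0.035],[0,0.002,0.04],[0,0.002,0.04],[0,0.002,0.04]], delta_rot=[[0,0,0],[0,0,0],[0,0,0],[0,0,0],[0,0,0]], grip=[200,200,200,200,200])

```text
t: 15.07
position: [546.3, -76.8, 145.3]
orientation: [[0.0, 0.986, -0.168], [-0.0, -0.168, -0.986], [-1.0, 0.001, 0.0]]
wrist_force: [1.4, -0.0, -0.5]
finger_gap: 32.6
```

Emit:
jog_arm(travel=[[0,0.001,0.04],[0,0,0.04],[0,0,0.04],[0,0,0.035],[0,0,0]], delta_rot=[[0,0,0],[0,0,0],[0,0,0],[0,0,0],[0,0,0]], grip=[200,200,200,200,200])

```text
t: 15.48
position: [519.1, -235.8, 144.7]
orientation: [[-0.002, 0.984, -0.176], [-0.004, -0.176, -0.984], [-1.0, -0.001, 0.004]]
wrist_force: [-0.7, -1.6, -0.3]
finger_gap: 32.6
```

Run:
```python
from h import *
dishes("j");st();go([*tray(16,24),118])
im=cv2.imread("pics/side_j.png");cv2.imwrite("pics/side_j2.png",cv2.resize(im[150:260,340:460],None,fx=5,fy=5,interpolation=cv2.INTER_CUBIC))
```

```text
top [650.  78.  15. 125.]
top [467.  68.  15. 113.]
side [ 506. -269.   37.   36.]
side [652.  80.  14. 161.]
side [468.  70.  14. 196.]
t 15.58 p [ 521.1 -229.3  144.8] ydeg -9.83 xaxis [-2.e-04  1.e-04 -1.e+00] F [-0.1  0.9  0.5] gap 32.1 q [ 0.48  0.93 -0.24  1.66  0.35  0.6  -0.13]
tool-delta m [0.0268 0.0008 0.0061] rows>= 0.66
```

View pics/side_j2.png

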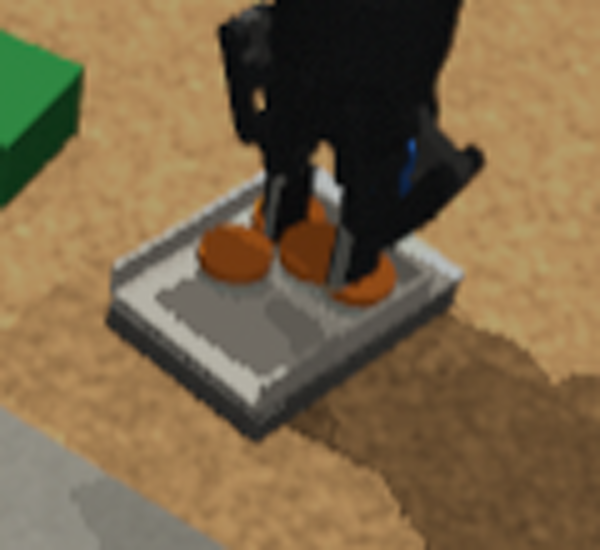

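Emit:
jog_arm(travel=[[0.012,0.001,0.006],[0.013,0,0],[0,0,0],[0,0,0],[0,0,0]], delta_rot=[[0,0,0],[0,0,0],[0,0,0],[0,0,0],[0,0,0]], grip=[200,200,200,200,200])

```text
t: 16.0
position: [521.9, -233.5, 120.2]
orientation: [[0.0, 0.986, -0.167], [0.0, -0.167, -0.986], [-1.0, 0.0, -0.0]]
wrist_force: [-0.7, -0.4, 0.3]
finger_gap: 32.4
```

Run:
```python
from h import *
st();go([*tray(16,24),118])
```

```text
t 16.0 p [ 521.9 -233.5  120.2] ydeg -9.62 xaxis [ 1.e-04  3.e-04 -1.e+00] F [-0.7 -0.4  0.3] gap 32.4 q [ 0.48  0.97 -0.23  1.66  0.36  0.55 -0.13]
tool-delta m [ 0.0022 -0.0007  0.0021] rows>= 0.07
```

Release, then to the dish at (467,69).

Emit:
jog_arm(travel=[[0.002,0,0.002],[0,0,0],[0,0,0],[0,0,0],[-0.03,0,0]], delta_rot=[[0,0,0],[0,0,0],[0,0,0],[0,0,0],[0,0,0]], grip=[200,120,120,120,120])

```text
t: 16.42
position: [519.8, -235.6, 144.6]
orientation: [[-0.006, 0.986, -0.168], [0.002, -0.168, -0.986], [-1.0, -0.006, -0.001]]
wrist_force: [-0.8, -0.4, -1.4]
finger_gap: 45.3
```

Emit:
jog_arm(travel=[[-0.015,0,-0.03],[0,-0.015,-0.037],[0,-0.015,-0.037],[0,-0.015,-0.037],[0,-0.015,-0.037]], delta_rot=[[0,0,0],[0,0,0],[0,0,0],[0,0,0],[0,0,0]], grip=[120,100,100,100,100])

```text
t: 16.83
position: [491.4, -49.1, 163.3]
orientation: [[0.001, 0.986, -0.169], [0.0, -0.169, -0.986], [-1.0, 0.001, -0.0]]
wrist_force: [1.5, 0.7, 0.3]
finger_gap: 51.7
```

Emit:
jog_arm(travel=[[0,-0.015,-0.037],[0,-0.015,-0.037],[0,-0.011,-0.03],[0,0,0],[0,0,0]], delta_rot=[[0,0,0],[0,0,0],[0,0,0],[0,0,0],[0,0,0]], grip=[100,100,100,100,100])

```text
t: 17.25
position: [469.0, 60.3, 163.2]
orientation: [[0.0, 0.986, -0.165], [0.0, -0.165, -0.986], [-1.0, 0.0, -0.0]]
wrist_force: [-0.4, -1.0, 0.0]
finger_gap: 51.8
```

Run:
```python
from h import *
dishes("k");st();go([467.5,69,81])
im=cv2.imread("pics/side_k.png");cv2.imwrite("pics/side_k2.png",cv2.resize(im[150:260,340:460],None,fx=5,fy=5,interpolation=cv2.INTER_CUBIC))
```

```text
top [651.  78.  14. 122.]
top [ 565. -244.   38.  134.]
top [ 560. -283.   37.  140.]
top [ 515. -249.   40.  286.]
side [ 564. -265.   37.  225.]
side [ 518. -241.   39.  258.]
side [652.  79.  14. 161.]
side [470.  73.  14. 126.]
t 17.35 p [469.3  58.  163.1] ydeg -9.73 xaxis [ 2.e-04 -3.e-04 -1.e+00] F [ 0.4 -0.6  0.8] gap 51.8 q [-0.13  0.81 -0.11  2.    0.24  0.35 -0.6 ]
tool-delta m [ 0.0821 -0.0036 -0.0105] rows>= 1.99
```

View pics/side_k2.png

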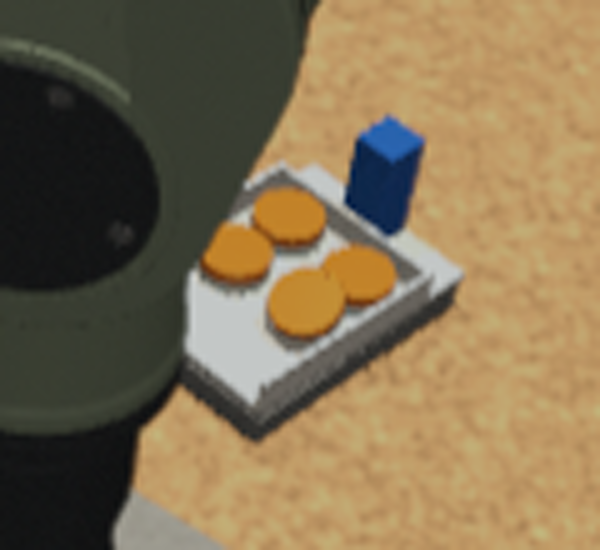

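Emit:
jog_arm(travel=[[0.02,-0.004,-0.011],[0.03,0,0],[0.02,0,0],[0.012,0,0],[0,0,0]], delta_rot=[[0,0,0],[0,0,0],[0,0,0],[0,0,0],[0,0,0]], grip=[100,100,100,100,100])

```text
t: 17.77
position: [466.6, 69.0, 79.0]
orientation: [[-0.003, 0.985, -0.17], [-0.001, -0.17, -0.985], [-1.0, -0.003, 0.001]]
wrist_force: [0.8, 0.7, 0.8]
finger_gap: 52.2
```

Emit:
jog_arm(travel=[[0,0,0],[0,0,0],[0,0,0],[0,0,0],[0,0,0]], delta_rot=[[0,0,0],[0,0,0],[0,0,0],[0,0,0],[0,0,0]], grip=[100,100,100,100,100])

```text
t: 18.18
position: [467.2, 70.2, 81.6]
orientation: [[0.001, 0.986, -0.168], [0.0, -0.168, -0.986], [-1.0, 0.001, -0.0]]
wrist_force: [-0.4, -0.6, 0.5]
finger_gap: 51.6
```

Run:
```python
from h import *
st();go([467.5,69,81])
```

```text
t 18.18 p [467.2  70.2  81.6] ydeg -9.7 xaxis [ 9.e-04  3.e-04 -1.e+00] F [-0.4 -0.6  0.5] gap 51.6 q [-0.19  0.97 -0.04  2.03  0.26  0.14 -0.64]
tool-delta m [0.0006 0.0005 0.0011] rows>= 0.03
```

Emit:
jog_arm(travel=[[0,0,0],[0,0,0],[0,0,0],[0,0,0],[-0.02,0,0]], delta_rot=[[0,0,0],[0,0,0],[0,0,0],[0,0,0],[0,0,0]], grip=[200,200,200,200,200])

```text
t: 18.6
position: [466.3, 70.4, 99.4]
orientation: [[-0.003, 0.986, -0.168], [-0.0, -0.168, -0.986], [-1.0, -0.003, 0.001]]
wrist_force: [0.3, 0.1, -0.6]
finger_gap: 32.2
```

Emit:
jog_arm(travel=[[-0.035,0,0],[-0.01,0.021,0.035],[0,0.021,0.035],[0,0.021,0.035],[0,0.021,0.035]], delta_rot=[[0,0,0],[0,0,0],[0,0,0],[0,0,0],[0,0,0]], grip=[200,200,200,200,200])

```text
t: 19.02
position: [526.5, -83.6, 146.4]
orientation: [[0.001, 0.986, -0.168], [-0.0, -0.168, -0.986], [-1.0, 0.001, 0.0]]
wrist_force: [-0.1, 1.2, 0.6]
finger_gap: 31.8
```

Emit:
jog_arm(travel=[[0,0.021,0.035],[0,0.021,0.035],[0,0.021,0.035],[0,0.005,0.009],[0,0,0]], delta_rot=[[0,0,0],[0,0,0],[0,0,0],[0,0,0],[0,0,0]], grip=[200,200,200,200,200])

```text
t: 19.43
position: [573.8, -209.2, 145.5]
orientation: [[0.0, 0.985, -0.173], [-0.001, -0.173, -0.985], [-1.0, 0.0, 0.001]]
wrist_force: [-0.0, 0.1, -1.0]
finger_gap: 32.0
```

Run:
```python
from h import *
dishes("l");st();go([*tray(54,-24),118])
im=cv2.imread("pics/side_l.png");cv2.imwrite("pics/side_l2.png",cv2.resize(im[150:260,340:460],None,fx=5,fy=5,interpolation=cv2.INTER_CUBIC))
```

```text
top [653. 111.  14. 133.]
top [ 558. -283.   37.  113.]
top [ 513. -271.   38.  127.]
side [ 558. -280.   37.   81.]
side [ 562. -244.   36.   55.]
side [ 518. -242.   40.  239.]
side [653. 112.  14. 164.]
t 19.53 p [ 573.7 -205.1  145.7] ydeg -9.71 xaxis [-4.e-04  8.e-04 -1.e+00] F [0.4 0.3 0. ] gap 32.2 q [ 0.42  0.97 -0.26  1.5   0.33  0.71 -0.16]
tool-delta m [0.0277 0.001  0.0009] rows>= 0.66
```

View pics/side_l2.png

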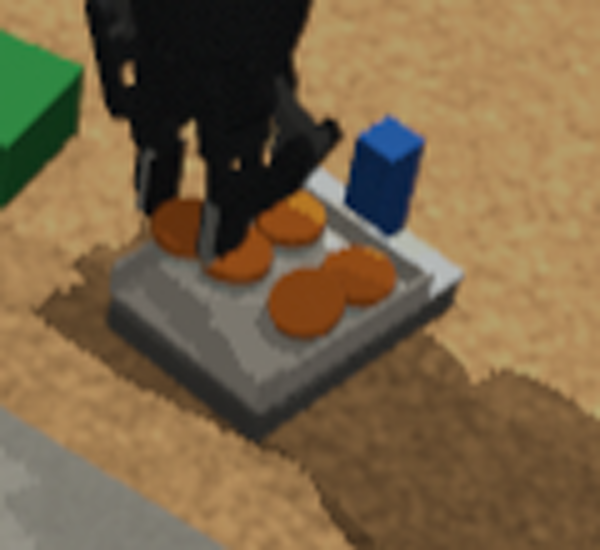

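Emit:
jog_arm(travel=[[0.014,0.001,0.001],[0.013,0,0],[0,0,0],[0,0,0],[0,0,0]], delta_rot=[[0,0,0],[0,0,0],[0,0,0],[0,0,0],[0,0,0]], grip=[200,200,200,200,200])

```text
t: 19.95
position: [574.9, -206.0, 118.9]
orientation: [[-0.0, 0.986, -0.168], [0.0, -0.168, -0.986], [-1.0, -0.0, -0.0]]
wrist_force: [-0.2, -0.2, -0.4]
finger_gap: 32.0
```

Run:
```python
from h import *
st();go([*tray(54,-24),118])
```

```text
t 19.95 p [ 574.9 -206.   118.9] ydeg -9.65 xaxis [-2.e-04  2.e-04 -1.e+00] F [-0.2 -0.2 -0.4] gap 32.0 q [ 0.41  1.01 -0.25  1.51  0.35  0.67 -0.17]
tool-delta m [ 0.0009 -0.0003  0.0001] rows>= 0.02
```

Emit:
jog_arm(travel=[[0,0,0],[0,0,0],[0,0,0],[-0.03,0,0],[-0.015,0,0]], delta_rot=[[0,0,0],[0,0,0],[0,0,0],[0,0,0],[0,0,0]], grip=[120,120,120,120,120])

```text
t: 20.37
position: [575.0, -206.5, 165.7]
orientation: [[0.001, 0.986, -0.168], [-0.0, -0.168, -0.986], [-1.0, 0.001, -0.0]]
wrist_force: [0.8, 0.1, 1.1]
finger_gap: 45.0
```

Emit:
jog_arm(travel=[[0,0.003,-0.04],[0,0.003,-0.04],[0,0.003,-0.04],[0,0.003,-0.04],[0,0.003,-0.04]], delta_rot=[[0,0,0],[0,0,0],[0,0,0],[0,0,0],[0,0,0]], grip=[110,100,100,100,100])

```text
t: 20.78
position: [623.5, -10.0, 164.2]
orientation: [[0.0, 0.986, -0.168], [0.0, -0.168, -0.986], [-1.0, 0.0, -0.0]]
wrist_force: [0.8, -1.4, -0.0]
finger_gap: 51.9
```

Emit:
jog_arm(travel=[[0,0.003,-0.04],[0,0.003,-0.04],[0,0.003,-0.04],[0,0,0],[0,0,0]], delta_rot=[[0,0,0],[0,0,0],[0,0,0],[0,0,0],[0,0,0]], grip=[100,100,100,100,100])

```text
t: 21.2
position: [652.1, 107.5, 163.8]
orientation: [[-0.0, 0.986, -0.165], [0.001, -0.165, -0.986], [-1.0, -0.0, -0.001]]
wrist_force: [-0.6, -0.8, -0.7]
finger_gap: 52.0
```

Run:
```python
from h import *
dishes("m");st();go([652.5,112,81])
im=cv2.imread("pics/side_m.png");cv2.imwrite("pics/side_m2.png",cv2.resize(im[150:260,340:460],None,fx=5,fy=5,interpolation=cv2.INTER_CUBIC))
```

```text
top [ 571. -207.   37.  133.]
top [ 565. -245.   38.  135.]
top [ 560. -282.   38.  140.]
top [ 516. -248.   40.  289.]
side [ 567. -242.   37.  356.]
side [ 518. -243.   39.  247.]
side [656. 117.  14. 103.]
t 21.3 p [652.3 104.1 163.9] ydeg -9.72 xaxis [-0.e+00 -7.e-04 -1.e+00] F [ 0.3 -0.8  0.5] gap 51.9 q [-0.12  1.01 -0.21  1.27  0.24  0.88 -0.55]
tool-delta m [ 0.0829 -0.0011 -0.0079] rows>= 2.0
```

View pics/side_m2.png

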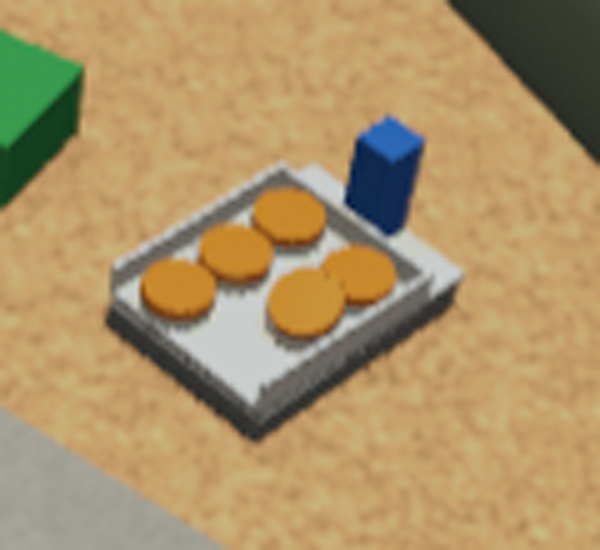

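Emit:
jog_arm(travel=[[0.02,-0.001,-0.008],[0.03,0,0],[0.02,0,0],[0.013,0,0],[0,0,0]], delta_rot=[[0,0,0],[0,0,0],[0,0,0],[0,0,0],[0,0,0]], grip=[100,100,100,100,100])

```text
t: 21.72
position: [651.8, 111.5, 78.6]
orientation: [[-0.003, 0.986, -0.17], [-0.001, -0.17, -0.986], [-1.0, -0.003, 0.002]]
wrist_force: [-1.1, 0.2, -0.0]
finger_gap: 51.6
```

Emit:
jog_arm(travel=[[0,0,0],[0,0,0],[0,0,0],[0,0,0],[0,0,0]], delta_rot=[[0,0,0],[0,0,0],[0,0,0],[0,0,0],[0,0,0]], grip=[100,100,100,100,100])

```text
t: 22.13
position: [652.9, 113.0, 81.6]
orientation: [[0.001, 0.986, -0.168], [0.0, -0.168, -0.986], [-1.0, 0.001, -0.0]]
wrist_force: [0.1, -0.0, -0.3]
finger_gap: 51.8
```

Run:
```python
from h import *
st();go([652.5,112,81])
```

```text
t 22.13 p [652.9 113.   81.6] ydeg -9.69 xaxis [ 9.e-04  3.e-04 -1.e+00] F [ 0.1 -0.  -0.3] gap 51.8 q [-0.14  1.13 -0.19  1.29  0.26  0.74 -0.58]
tool-delta m [ 0.0006 -0.0003  0.001 ] rows>= 0.03
```

Emit:
jog_arm(travel=[[0,0,0],[0,0,0],[0,0,0],[0,0,0],[-0.02,0,0]], delta_rot=[[0,0,0],[0,0,0],[0,0,0],[0,0,0],[0,0,0]], grip=[200,200,200,200,200])

```text
t: 22.55
position: [651.4, 112.7, 98.5]
orientation: [[-0.004, 0.986, -0.168], [-0.001, -0.168, -0.986], [-1.0, -0.004, 0.002]]
wrist_force: [-1.3, -0.1, -1.2]
finger_gap: 31.9
```

Emit:
jog_arm(travel=[[-0.035,0,0],[-0.01,-0.009,0.039],[0,-0.009,0.039],[0,-0.009,0.039],[0,-0.009,0.039]], delta_rot=[[0,0,0],[0,0,0],[0,0,0],[0,0,0],[0,0,0]], grip=[200,200,200,200,200])

```text
t: 22.97
position: [590.0, -36.2, 146.4]
orientation: [[0.001, 0.986, -0.168], [0.0, -0.168, -0.986], [-1.0, 0.001, -0.0]]
wrist_force: [1.6, -0.3, -0.3]
finger_gap: 31.7
```

Emit:
jog_arm(travel=[[0,-0.009,0.039],[0,-0.009,0.039],[0,-0.009,0.039],[0,-0.009,0.039],[0,0,0.015]], delta_rot=[[0,0,0],[0,0,0],[0,0,0],[0,0,0],[0,0,0]], grip=[200,200,200,200,200])

```text
t: 23.38
position: [523.8, -202.8, 146.0]
orientation: [[-0.002, 0.985, -0.173], [-0.003, -0.173, -0.985], [-1.0, -0.001, 0.003]]
wrist_force: [-0.6, -1.5, 0.0]
finger_gap: 32.1
```

Run:
```python
from h import *
dishes("n");st();go([*tray(54,24),118])
```

```text
side [ 563. -276.   37.   37.]
side [ 509. -260.   38.   90.]
t 23.48 p [ 525.6 -200.8  146. ] ydeg -9.96 xaxis [-3.0e-04 -1.4e-03 -1.0e+00] F [0.5 1.7 0.6] gap 32.3 q [ 0.44  0.92 -0.25  1.68  0.37  0.59 -0.2 ]
tool-delta m [ 0.028   0.0012 -0.003 ] rows>= 0.68
```

Emit:
jog_arm(travel=[[0.014,0.001,0],[0.012,0,0],[0,0,0],[0,0,0],[0,0,0]], delta_rot=[[0,0,0],[0,0,0],[0,0,0],[0,0,0],[0,0,0]], grip=[200,200,200,200,200])

```text
t: 23.9
position: [527.9, -197.0, 120.1]
orientation: [[0.0, 0.986, -0.168], [0.0, -0.168, -0.986], [-1.0, 0.0, -0.0]]
wrist_force: [-0.2, 0.0, -0.3]
finger_gap: 32.3
```

Run:
```python
from h import *
st();go([*tray(54,24),118])
```

```text
t 23.9 p [ 527.9 -197.   120.1] ydeg -9.65 xaxis [ 1.e-04  1.e-04 -1.e+00] F [-0.2  0.  -0.3] gap 32.3 q [ 0.42  0.96 -0.23  1.69  0.38  0.53 -0.22]
tool-delta m [ 0.0021 -0.0005  0.0012] rows>= 0.06
```

Release; then lift and rotate toward the post-grip orientation.

Emit:
jog_arm(travel=[[0.001,0,0.001],[0,0,0],[0,0,0],[0,0,0],[-0.03,0,0]], delta_rot=[[0,0,0],[0,0,0],[0,0,0],[0,0,0],[0,0,0]], grip=[200,120,120,120,120])

```text
t: 24.32
position: [526.1, -197.9, 145.6]
orientation: [[-0.006, 0.986, -0.168], [0.002, -0.168, -0.986], [-1.0, -0.006, -0.001]]
wrist_force: [-1.3, -0.5, -1.6]
finger_gap: 45.2
```

Emit:
jog_arm(travel=[[-0.035,0,0],[-0.035,0,0],[0,0,-0.04],[0,0,-0.04],[0,0,-0.04]], delta_rot=[[0,0,0],[0,0,0],[0,0,0],[0,0,0],[0,0,0]], grip=[100,80,80,80,80])

```text
t: 24.73
position: [547.7, -79.0, 219.6]
orientation: [[0.001, 0.985, -0.17], [0.0, -0.17, -0.985], [-1.0, 0.001, -0.0]]
wrist_force: [1.2, 0.0, 0.2]
finger_gap: 59.0
```

Run:
```python
from h import *
dishes("o");st()
im=cv2.imread("pics/side_o.png");cv2.imwrite("pics/side_o2.png",cv2.resize(im[150:260,340:460],None,fx=5,fy=5,interpolation=cv2.INTER_CUBIC))
```

```text
side [ 564. -251.   37.  280.]
side [ 521. -229.   41.  411.]
t 24.83 p [548.6 -73.4 219.4] ydeg -9.22 xaxis [ 0.0013  0.0035 -1.    ] F [-0.1 -1.3 -0.2] gap 58.6 q [ 0.22  0.8  -0.28  1.67  0.29  0.72 -0.36]
```

View pics/side_o2.png

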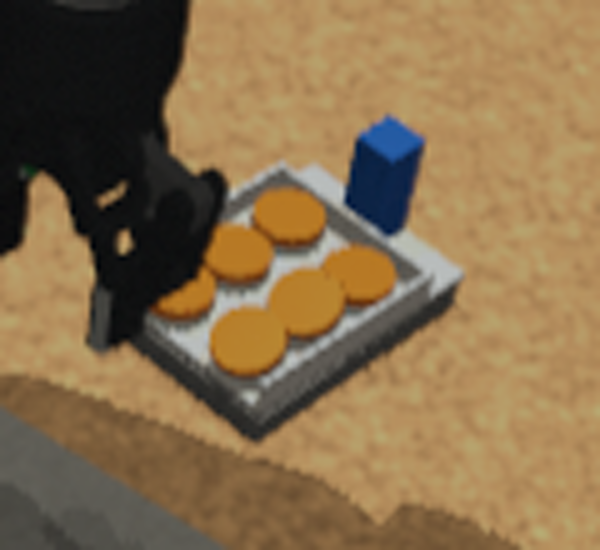

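Emit:
jog_arm(travel=[[0,0,0],[0,0,0],[0,0,0],[0,0,0],[0,0,0]], delta_rot=[[-7,0,0],[-7,0,0],[-7,0,0],[-7,0,0],[-7,0,0]], grip=[80,80,80,80,80])

```text
t: 25.25
position: [547.7, -80.4, 219.0]
orientation: [[0.0, 0.901, 0.433], [-0.0, 0.433, -0.901], [-1.0, 0.0, 0.0]]
wrist_force: [-0.0, 0.8, 0.6]
finger_gap: 58.5
```

Emit:
jog_arm(travel=[[0,0,0],[0,0,0],[0,0,0],[0,0,0],[0,0,0]], delta_rot=[[-7,0,0],[-7,0,0],[-7,0,0],[-7,0,0],[-7,0,0]], grip=[80,80,80,80,80])

```text
t: 25.67
position: [547.7, -80.5, 219.0]
orientation: [[0.0, 0.49, 0.872], [-0.0, 0.872, -0.49], [-1.0, -0.0, 0.0]]
wrist_force: [-0.3, 0.6, 0.3]
finger_gap: 58.7
```

Emit:
jog_arm(travel=[[0,0,0],[0,0,0],[0,0,0],[0,0,0],[0,0,0]], delta_rot=[[-7,0,0],[-7,0,0],[-6,0,0],[0,0,0],[0,0,0]], grip=[80,80,80,80,80])

```text
t: 26.08
position: [547.6, -80.5, 218.8]
orientation: [[-0.0, 0.172, 0.985], [0.0, 0.985, -0.172], [-1.0, 0.0, -0.0]]
wrist_force: [0.8, -0.4, 1.1]
finger_gap: 58.6
```

Run:
```python
from h import *
p=ray("side",(389.6,218.2),42);d=p[:2]-T;print(p, d@[np.cos(TA),np.sin(TA)], d@[-np.sin(TA),np.cos(TA)])
st();go([571,240,340]);go([531.3,-313,160])
```

```text
[ 525.48980476 -194.72053535   42.        ] 56.96529378949629 26.2840124429219
t 26.08 p [547.6 -80.5 218.8] ydeg 80.1 xaxis [-2.e-04  3.e-04 -1.e+00] F [ 0.8 -0.4  1.1] gap 58.6 q [ 0.45  0.87 -0.72  1.66  0.7   0.89  0.84]
tool-delta m [-0.1211  0.3197 -0.0321] rows>= 8.23
tool-delta m [ 0.0588 -0.2319  0.0239] rows>= 5.77
```

Emit:
jog_arm(travel=[[-0.015,0.037,-0.004],[-0.015,0.037,-0.004],[-0.015,0.037,-0.004],[-0.015,0.037,-0.004],[-0.015,0.037,-0.004]], delta_rot=[[0,0,0],[0,0,0],[0,0,0],[0,0,0],[0,0,0]], grip=[80,80,80,80,80])

```text
t: 26.5
position: [558.8, 107.4, 294.9]
orientation: [[0.0, 0.172, 0.985], [0.0, 0.985, -0.172], [-1.0, 0.0, 0.0]]
wrist_force: [0.4, -0.3, -0.1]
finger_gap: 58.4
```

Emit:
jog_arm(travel=[[-0.015,0.037,-0.004],[-0.015,0.037,-0.004],[-0.015,0.037,-0.004],[0,0.03,0],[0,0,0]], delta_rot=[[0,0,0],[0,0,0],[0,0,0],[-7,0,0],[0,0,0]], grip=[80,80,80,80,80])

```text
t: 26.92
position: [569.7, 252.7, 339.4]
orientation: [[-0.0, 0.037, 0.999], [0.003, 0.999, -0.037], [-1.0, 0.003, -0.0]]
wrist_force: [-1.2, 1.1, -1.8]
finger_gap: 58.7
```

Emit:
jog_arm(travel=[[0,0,0],[0,0,0],[0,0,0],[0,0,0],[0,0,0]], delta_rot=[[0,0,-7],[0,0,-7],[0,0,-7],[0,0,-7],[0,0,-7]], grip=[80,80,80,80,80])

```text
t: 27.33
position: [570.7, 247.2, 339.8]
orientation: [[-0.026, 0.043, 0.999], [-0.577, 0.815, -0.05], [-0.816, -0.578, 0.003]]
wrist_force: [-0.2, -0.7, -0.5]
finger_gap: 58.7
```

Emit:
jog_arm(travel=[[0,0,0],[0,0,0],[0,0,0],[0,0,0],[0,0,0]], delta_rot=[[0,0,-7],[0,0,-7],[0,0,-7],[0,0,0],[0,0,0]], grip=[80,80,80,80,80])

```text
t: 27.75
position: [570.7, 247.6, 338.1]
orientation: [[-0.038, 0.027, 0.999], [-0.827, 0.56, -0.046], [-0.561, -0.828, 0.001]]
wrist_force: [-0.2, 0.0, -0.1]
finger_gap: 58.2
```

Run:
```python
from h import *
st();print(np.round(env.sense()["orientation"],3))
```

```text
t 27.75 p [570.7 247.6 338.1] ydeg 87.23 xaxis [-0.0376 -0.8269 -0.5611] F [-0.2  0.  -0.1] gap 58.2 q [-0.62  1.07 -0.27  0.84  0.88  2.02  0.75]
[[-0.038  0.027  0.999]
 [-0.827  0.56  -0.046]
 [-0.561 -0.828  0.001]]
```

Emit:
jog_arm(travel=[[0,0,0],[0,0,0],[0,0,0],[0,0,0],[0,0,0]], delta_rot=[[0,0,7],[0,0,7],[0,0,7],[0,0,7],[0,0,7]], grip=[80,80,80,80,80])

```text
t: 28.17
position: [570.7, 247.2, 341.4]
orientation: [[-0.014, 0.048, 0.999], [-0.346, 0.937, -0.05], [-0.938, -0.346, 0.004]]
wrist_force: [1.4, -0.6, -0.8]
finger_gap: 58.7
```

Emit:
jog_arm(travel=[[0,0,0],[0,0,0],[0,0,0],[0,0,0],[0,0,0]], delta_rot=[[0,0,7],[0,0,7],[0,0,7],[7,0,0],[0,0,0]], grip=[80,80,80,80,80])

```text
t: 28.58
position: [571.3, 245.1, 341.5]
orientation: [[0.003, 0.18, 0.984], [0.005, 0.984, -0.18], [-1.0, 0.006, 0.002]]
wrist_force: [-0.5, 0.5, 0.1]
finger_gap: 58.7
```

Run:
```python
from h import *
st();go([531.3,-313,220])
```

```text
t 28.58 p [571.3 245.1 341.5] ydeg 79.65 xaxis [ 0.0032  0.0055 -1.    ] F [-0.5  0.5  0.1] gap 58.7 q [-0.19  0.8  -0.63  1.23  0.45  1.25  0.58]
tool-delta m [ 0.1183 -0.5569  0.0606] rows>= 13.73
```

Emit:
jog_arm(travel=[[0,-0.04,0.0044],[0,-0.04,0.0044],[0,-0.04,0.0044],[0,-0.04,0.0044],[0,-0.04,0.0044]], delta_rot=[[0,0,0],[0,0,0],[0,0,0],[0,0,0],[0,0,0]], grip=[80,80,80,80,80])

```text
t: 29.0
position: [558.4, 45.0, 340.3]
orientation: [[0.003, 0.165, 0.986], [0.002, 0.986, -0.165], [-1.0, 0.002, 0.002]]
wrist_force: [1.5, 0.0, 0.2]
finger_gap: 58.6
```

Emit:
jog_arm(travel=[[0.012,-0.037,0.0044],[0.012,-0.037,0.0044],[0.012,-0.037,0.0044],[0.012,-0.037,0.0044],[0.012,-0.037,0.0044]], delta_rot=[[0,0,0],[0,0,0],[0,0,0],[0,0,0],[0,0,0]], grip=[80,80,80,80,80])

```text
t: 29.42
position: [549.6, -141.1, 279.8]
orientation: [[0.003, 0.165, 0.986], [0.001, 0.986, -0.165], [-1.0, 0.002, 0.003]]
wrist_force: [0.7, -0.4, -0.5]
finger_gap: 58.5
```

Emit:
jog_arm(travel=[[0.015,-0.037,0.004],[0.015,-0.037,0.004],[0.015,-0.037,0.004],[0.01,-0.037,0.004],[0,-0.02,0]], delta_rot=[[0,0,0],[0,0,0],[0,0,0],[0,0,0],[0,0,0]], grip=[80,80,80,80,80])

```text
t: 29.83
position: [536.2, -312.2, 222.9]
orientation: [[0.001, 0.169, 0.986], [0.0, 0.986, -0.169], [-1.0, 0.0, 0.0]]
wrist_force: [-0.7, -0.0, -0.0]
finger_gap: 58.5
```

Emit:
jog_arm(travel=[[0,0,0],[0,0,0],[0,0,0],[0,0,0],[0,0,0]], delta_rot=[[0,0,0],[0,0,0],[0,0,0],[0,0,0],[0,0,0]], grip=[80,80,80,80,80])

```text
t: 30.25
position: [537.6, -307.5, 224.5]
orientation: [[0.001, 0.166, 0.986], [0.0, 0.986, -0.166], [-1.0, 0.0, 0.001]]
wrist_force: [-0.3, 0.1, 0.2]
finger_gap: 59.0
```

Run:
```python
from h import *
dishes("p");st();go([531.3,-313,220]);go([531.3,-313,129])
for n in("top","side"):
    im=cv2.imread(f"pics/{n}_p.png");hs=mask(im,(105,180,80),(125,255,255))
im=cv2.imread("pics/side_p.png");cv2.imwrite("pics/side_p2.png",cv2.resize(im[130:250,350:480],None,fx=5,fy=5,interpolation=cv2.INTER_CUBIC))
```

```text
top [ 571. -207.   38.  136.]
top [ 565. -245.   37.  137.]
top [ 562. -274.   38.   30.]
top [ 525. -196.   43.  143.]
top [ 516. -244.   40.  268.]
side [ 570. -232.   37.  266.]
side [ 522. -228.   41.  398.]
t 30.35 p [ 537.4 -308.   224.2] ydeg 80.38 xaxis [ 6.e-04  0.e+00 -1.e+00] F [-1.1  0.7 -0.2] gap 58.5 q [ 0.76  0.93 -0.64  1.4   0.6   1.01  1.39]
tool-delta m [ 0.0042 -0.006  -0.0052] rows>= 0.22
tool-delta m [ 0.0952 -0.006  -0.0052] rows>= 2.29
```

View pics/side_p2.png

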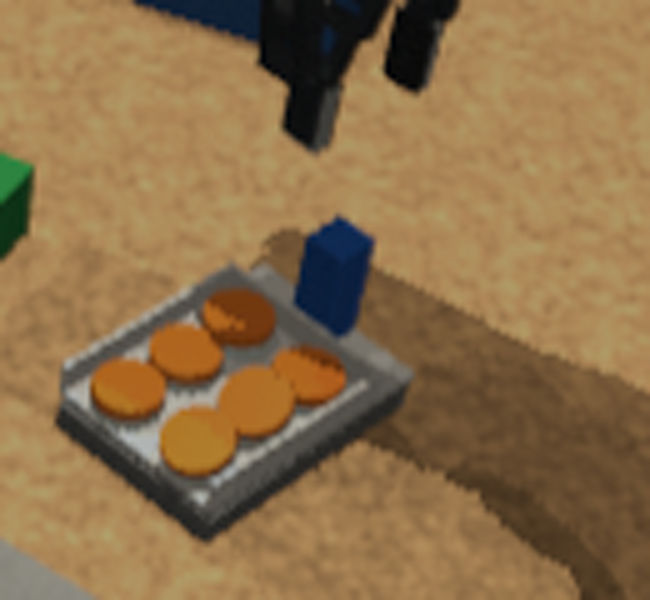

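Emit:
jog_arm(travel=[[0.02,-0.006,-0.005],[0.025,0,0],[0.025,0,0],[0.015,0,0],[0,0,0]], delta_rot=[[0,0,0],[0,0,0],[0,0,0],[0,0,0],[0,0,0]], grip=[80,80,80,80,80])

```text
t: 30.77
position: [530.3, -312.9, 136.2]
orientation: [[-0.003, 0.167, 0.986], [0.002, 0.986, -0.167], [-1.0, 0.001, -0.004]]
wrist_force: [-0.9, -0.7, -0.1]
finger_gap: 58.8
```

Emit:
jog_arm(travel=[[0,0,0],[0,0,0],[0,0,0],[0,0,0],[0,0,0]], delta_rot=[[0,0,0],[0,0,0],[0,0,0],[0,0,0],[0,0,0]], grip=[80,80,80,80,80])

```text
t: 31.18
position: [531.3, -313.8, 139.6]
orientation: [[0.001, 0.168, 0.986], [-0.0, 0.986, -0.168], [-1.0, -0.0, 0.001]]
wrist_force: [-0.3, -0.0, -0.8]
finger_gap: 58.7
```

Run:
```python
from h import *
st();go([531.3,-313,129])
im,_=grab("side");cv2.imwrite("pics/side_q2.png",cv2.resize(im[130:250,350:480],None,fx=5,fy=5,interpolation=cv2.INTER_CUBIC))
```

```text
t 31.18 p [ 531.3 -313.8  139.6] ydeg 80.31 xaxis [ 8.e-04 -4.e-04 -1.e+00] F [-0.3 -0.  -0.8] gap 58.7 q [ 0.75  1.04 -0.59  1.47  0.69  0.85  1.33]
tool-delta m [ 0.0106  0.0008 -0.0002] rows>= 0.25
```

View pics/side_q2.png

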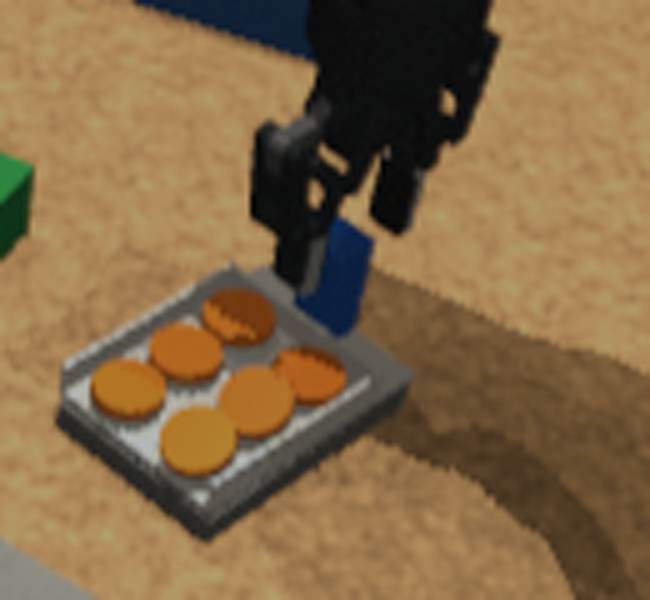

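Aligned over the post. Descend the last ~9 mm and close.

Emit:
jog_arm(travel=[[0.009,0.001,0],[0,0,0],[0,0,0],[0,0,0],[0,0,0]], delta_rot=[[0,0,0],[0,0,0],[0,0,0],[0,0,0],[0,0,0]], grip=[80,80,80,150,200])

```text
t: 31.65
position: [531.4, -312.7, 129.9]
orientation: [[0.0, 0.168, 0.986], [0.0, 0.986, -0.168], [-1.0, 0.0, 0.0]]
wrist_force: [-0.6, -1.2, -0.5]
finger_gap: 35.5
```

Emit:
jog_arm(travel=[[0,0,0],[0,0,0],[0,0,0],[0,0,0],[0,0,0]], delta_rot=[[0,0,0],[0,0,0],[0,0,0],[0,0,0],[0,0,0]], grip=[240,240,240,240,240])

```text
t: 32.07
position: [531.4, -312.8, 130.2]
orientation: [[0.0, 0.168, 0.986], [-0.0, 0.986, -0.168], [-1.0, -0.0, 0.0]]
wrist_force: [-1.2, -0.4, 6.2]
finger_gap: 22.6
```

Run:
```python
from h import *
st();print(np.round(env.sense()["orientation"],4).tolist())
im,_=grab("side");cv2.imwrite("pics/side_r2.png",cv2.resize(im[130:250,350:480],None,fx=5,fy=5,interpolation=cv2.INTER_CUBIC))
```

```text
t 32.07 p [ 531.4 -312.8  130.2] ydeg 80.31 xaxis [ 4.e-04 -2.e-04 -1.e+00] F [-1.2 -0.4  6.2] gap 22.6 q [ 0.74  1.05 -0.58  1.47  0.7   0.83  1.32]
[[0.0004, 0.1683, 0.9857], [-0.0002, 0.9857, -0.1683], [-1.0, -0.0002, 0.0004]]
```

View pics/side_r2.png

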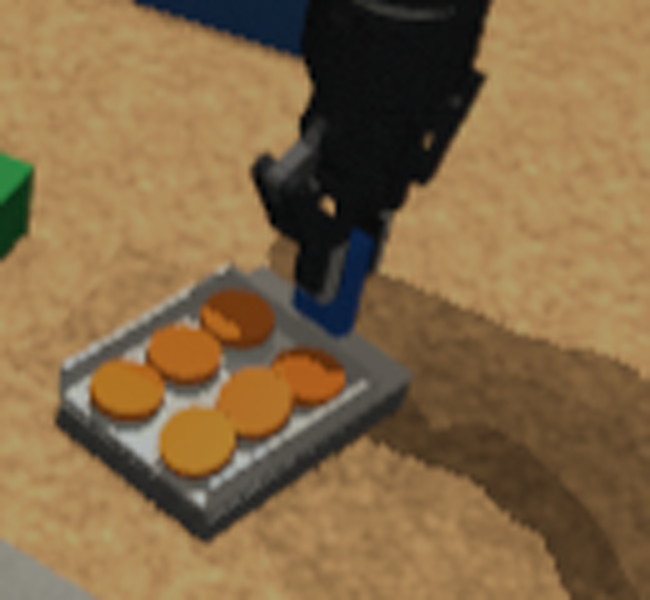

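Emit:
jog_arm(travel=[[-0.002,0,0],[-0.004,0,0],[-0.006,0,0],[-0.008,0,0],[-0.01,0,0]], delta_rot=[[0,0,0],[0,0,0],[0,0,0],[0,0,0],[0,0,0]], grip=[240,240,240,240,240])

```text
t: 32.53
position: [531.2, -312.6, 160.5]
orientation: [[-0.0, 0.168, 0.986], [0.0, 0.986, -0.168], [-1.0, 0.0, -0.0]]
wrist_force: [0.6, -0.4, -2.7]
finger_gap: 22.9
```

Emit:
jog_arm(travel=[[-0.01,0,0],[-0.01,0,0],[-0.01,0,0],[-0.01,0,0],[-0.01,0,0]], delta_rot=[[0,0,1],[0,0,2],[0,0,3],[0,0,3],[0,0,3]], grip=[240,240,240,240,240])

```text
t: 32.95
position: [530.8, -316.1, 211.5]
orientation: [[0.037, 0.164, 0.986], [0.208, 0.964, -0.168], [-0.977, 0.211, 0.001]]
wrist_force: [0.5, -1.0, -2.5]
finger_gap: 22.8
```

Run:
```python
from h import *
st();print(np.round(env.sense()["orientation"],4).tolist())
im,_=grab("side","s");cv2.imwrite("pics/side_s2.png",cv2.resize(im[110:230,340:470],None,fx=5,fy=5,interpolation=cv2.INTER_CUBIC))
```

```text
t 32.95 p [ 530.8 -316.1  211.5] ydeg 80.36 xaxis [ 0.0367  0.2081 -0.9774] F [ 0.5 -1.  -2.5] gap 22.8 q [ 0.88  1.01 -0.77  1.34  0.49  1.06  1.53]
[[0.0367, 0.1636, 0.9858], [0.2081, 0.9636, -0.1677], [-0.9774, 0.2113, 0.0014]]
```

View pics/side_s2.png

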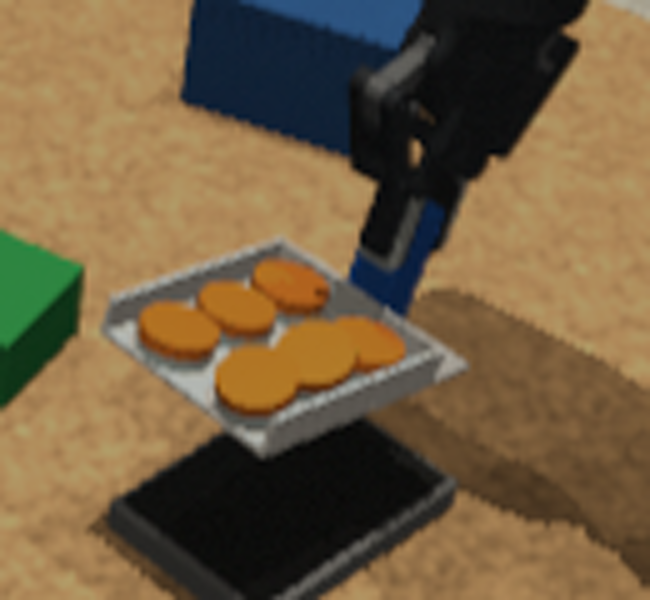

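```bash
cat >> h.py <<'E'
from scipy.spatial.transform import Rotation as Ro, Slerp
B=np.array([572.9,320.1]);BA=np.radians(87.8)
def binw(x,z,y=0): return np.r_[B+x*np.array([np.cos(BA),np.sin(BA)])+y*np.array([-np.sin(BA),np.cos(BA)]),z]
def pose(yaw,th):
    # tool orient. for tray yaw (deg), spout-down tilt th: at 0 x=down,y=tray x,z=x cross y
    a=np.radians(yaw);y=np.array([np.cos(a),np.sin(a),0]);x=np.array([0,0,-1.]);R=np.column_stack([x,y,np.cross(x,y)])
    return R@Ro.from_rotvec([0,0,-np.radians(th)]).as_matrix()
GZ=110
def tcp(lx,lz,th,ly=0):
    t=np.radians(th); return binw(lx-(128*np.cos(t)-GZ*np.sin(t)),lz+128*np.sin(t)+GZ*np.cos(t),ly)
def plan(X,R,n,ease=True,start=None):
    s=env.sense();R0=np.array(s["orientation"]);p0=np.array(s["position"])
    if start: p0,R0=start
    sl=Slerp([0,1],Ro.from_matrix([R0,R])); f=np.linspace(0,1,n+1)
    if ease: f=.5*f+.5*(3*f**2-2*f**3)
    tr=[];dr=[];p=p0;Rc=R0
    for k in f[1:]:
        q=p0+k*(np.array(X)-p0);Rn=sl(k).as_matrix()
        tr.append((Rc.T@(q-p)/1000).round(4).tolist());dr.append(np.degrees(Ro.from_matrix(Rc.T@Rn).as_rotvec()).round(1).tolist())
        p=q;Rc=Rn
    for i in range(0,n,5): print(tr[i:i+5],dr[i:i+5])
    return (p,Rc)
E
python3 - <<'E'
from h import *
st();print(tcp(-60,185,-12))
plan(tcp(-60,185,-12),pose(87.8,-12),25)
E
```

```text
t 33.0 p [ 530.5 -318.   212.5] ydeg 80.2 xaxis [ 0.0389  0.2104 -0.9768] F [-1.2 -4.  -0.9] gap 23.1 q [ 0.88  1.01 -0.77  1.33  0.48  1.06  1.53]
[564.91252653 112.18018844 265.98353966]
[[0.0009, 0.0096, -0.0009], [0.0011, 0.0115, -0.001], [0.0012, 0.0133, -0.0011], [0.0014, 0.0149, -0.0012], [0.0015, 0.0163, -0.0012]] [[-0.2, 0.0, -0.0], [-0.2, 0.0, -0.0], [-0.2, 0.1, -0.0], [-0.3, 0.1, -0.0], [-0.3, 0.1, -0.0]]
[[0.0016, 0.0175, -0.0012], [0.0017, 0.0186, -0.0012], [0.0018, 0.0195, -0.0012], [0.0018, 0.0203, -0.0011], [0.0019, 0.0209, -0.001]] [[-0.3, 0.1, -0.0], [-0.3, 0.1, -0.0], [-0.3, 0.1, -0.0], [-0.3, 0.1, -0.0], [-0.4, 0.1, -0.0]]
[[0.0019, 0.0213, -0.0009], [0.0019, 0.0216, -0.0008], [0.0019, 0.0216, -0.0006], [0.0019, 0.0216, -0.0005], [0.0019, 0.0213, -0.0003]] [[-0.4, 0.1, -0.0], [-0.4, 0.1, -0.0], [-0.4, 0.1, -0.0], [-0.4, 0.1, -0.0], [-0.4, 0.1, -0.0]]
[[0.0019, 0.0209, -0.0002], [0.0018, 0.0203, -0.0], [0.0017, 0.0196, 0.0001], [0.0016, 0.0187, 0.0002], [0.0015, 0.0176, 0.0003]] [[-0.4, 0.1, -0.0], [-0.3, 0.1, -0.0], [-0.3, 0.1, -0.0], [-0.3, 0.1, -0.0], [-0.3, 0.1, -0.0]]
[[0.0014, 0.0163, 0.0003], [0.0013, 0.0149, 0.0004], [0.0012, 0.0133, 0.0004], [0.001, 0.0116, 0.0004], [0.0008, 0.0097, 0.0004]] [[-0.3, 0.1, -0.0], [-0.3, 0.1, -0.0], [-0.2, 0.1, -0.0], [-0.2, 0.0, -0.0], [-0.2, 0.0, -0.0]]
```

Emit:
jog_arm(travel=[[0.001,0.01,-0.001],[0.001,0.012,-0.001],[0.001,0.013,-0.001],[0.0015,0.015,-0.001],[0.0015,0.016,-0.001]], delta_rot=[[-0.3,0.1,0],[-0.3,0.1,0],[-0.3,0.1,0],[-0.3,0.1,0],[-0.3,0.1,0]], grip=[240,240,240,240,240])

```text
t: 33.42
position: [536.3, -248.0, 217.8]
orientation: [[0.026, 0.137, 0.99], [0.206, 0.969, -0.139], [-0.978, 0.208, -0.003]]
wrist_force: [0.4, -0.0, -2.9]
finger_gap: 22.8
```

Emit:
jog_arm(travel=[[0.0015,0.0175,-0.001],[0.0015,0.0185,-0.001],[0.0015,0.0195,-0.001],[0.0015,0.02,-0.001],[0.0015,0.021,-0.001]], delta_rot=[[-0.3,0.1,0],[-0.3,0.1,0],[-0.3,0.1,0],[-0.3,0.1,0],[-0.3,0.1,0]], grip=[240,240,240,240,240])

```text
t: 33.83
position: [543.6, -152.1, 230.6]
orientation: [[0.017, 0.111, 0.994], [0.207, 0.972, -0.112], [-0.978, 0.208, -0.006]]
wrist_force: [-0.1, 0.2, -1.9]
finger_gap: 23.1
```

Emit:
jog_arm(travel=[[0.001,0.0215,-0.001],[0.001,0.0215,-0.001],[0.001,0.0215,-0.0005],[0.001,0.0215,-0.0005],[0.001,0.0215,0]], delta_rot=[[-0.4,0.1,0],[-0.4,0.1,0],[-0.4,0.1,0],[-0.4,0.1,0],[-0.4,0.1,0]], grip=[240,240,240,240,240])

```text
t: 34.25
position: [550.9, -45.9, 248.2]
orientation: [[0.008, 0.076, 0.997], [0.208, 0.975, -0.076], [-0.978, 0.208, -0.008]]
wrist_force: [0.0, -0.8, -3.5]
finger_gap: 23.0
```

Emit:
jog_arm(travel=[[0.001,0.021,0],[0.001,0.0205,0],[0.001,0.0195,0],[0.001,0.0185,0],[0.001,0.0175,0]], delta_rot=[[-0.4,0.1,0],[-0.3,0.1,0],[-0.3,0.1,0],[-0.3,0.1,0],[-0.3,0.1,0]], grip=[240,240,240,240,240])

```text
t: 34.67
position: [557.2, 49.9, 263.6]
orientation: [[-0.0, 0.048, 0.999], [0.209, 0.977, -0.047], [-0.978, 0.209, -0.01]]
wrist_force: [0.1, 0.4, -3.1]
finger_gap: 22.6
```

Run:
```python
from h import *
im,_=grab("side","t")
st()
plan(tcp(-60,185,-12),pose(87.8,-12),5)
```

```text
t 34.72 p [557.1  53.5 264.4] ydeg 87.42 xaxis [-1.000e-04  2.112e-01 -9.774e-01] F [-1.8  6.3 -1.5] gap 22.7 q [ 0.31  0.82 -0.76  1.6   0.43  0.87  1.  ]
[[0.0016, 0.0088, 0.0008], [0.0024, 0.013, 0.0012], [0.0027, 0.0144, 0.0013], [0.0024, 0.013, 0.0012], [0.0016, 0.0088, 0.0008]] [[-0.1, -0.1, -0.0], [-0.1, -0.1, -0.0], [-0.1, -0.1, -0.0], [-0.1, -0.1, -0.0], [-0.1, -0.1, -0.0]]
```

View pics/side_t.png

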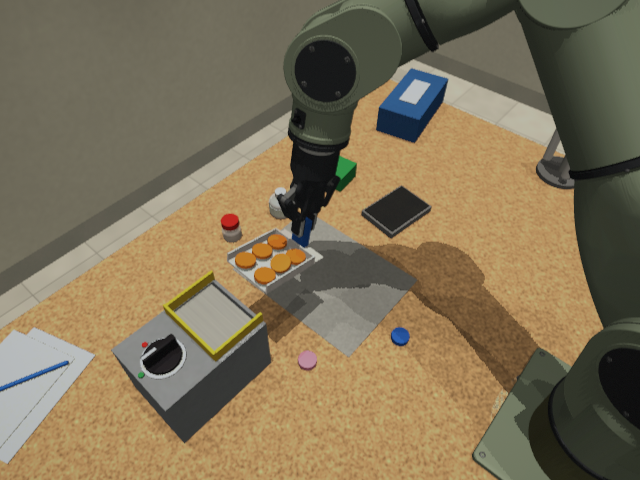

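Emit:
jog_arm(travel=[[0.002,0.012,0.001],[0.0025,0.013,0.001],[0.0025,0.013,0.001],[0.002,0.011,0.001],[0.0015,0.008,0.001]], delta_rot=[[-0.1,-0.1,0],[-0.1,-0.1,0],[-0.1,-0.1,0],[-0.1,-0.1,0],[-0.1,-0.1,0]], grip=[240,240,240,240,240])

```text
t: 35.13
position: [565.3, 106.6, 264.9]
orientation: [[0.009, 0.04, 0.999], [0.209, 0.977, -0.041], [-0.978, 0.209, 0.0]]
wrist_force: [-0.4, -0.6, -2.3]
finger_gap: 23.1
```

Emit:
jog_arm(travel=[[0,0,0],[0,0,0],[0,0,0],[0,0,0],[0,0,0]], delta_rot=[[0,0,0],[0,0,0],[0,0,0],[0,0,0],[0,0,0]], grip=[240,240,240,240,240])

```text
t: 35.55
position: [565.6, 104.2, 264.7]
orientation: [[0.009, 0.042, 0.999], [0.208, 0.977, -0.043], [-0.978, 0.208, 0.0]]
wrist_force: [0.0, 0.4, -3.1]
finger_gap: 23.0
```

Run:
```python
from h import *
for n in("side","top"):
    im,d=grab(n,"u")
    c=im[215:395,150:340] if n=="side" else im[180:290,120:330]
    cv2.imwrite(f"pics/{n}_u2.png",cv2.resize(c,None,fx=3.3,fy=3.3,interpolation=cv2.INTER_CUBIC))
st();X=tcp(-60,185,-12);go(X)
s1=plan(tcp(-48,150,18),pose(87.8,18),10)
```

```text
t 35.65 p [565.6 104.4 264.7] ydeg 87.54 xaxis [ 0.0091  0.2084 -0.978 ] F [ 0.2  0.  -2.4] gap 23.4 q [ 0.2   0.83 -0.74  1.57  0.43  0.86  0.93]
tool-delta m [ 0.0004  0.0078 -0.001 ] rows>= 0.19
[[-0.0008, 0.0054, -0.0001], [-0.0013, 0.0074, -0.0001], [-0.002, 0.0088, -0.0001], [-0.0028, 0.0097, -0.0002], [-0.0035, 0.01, -0.0002]] [[-0.0, -0.0, -1.9], [-0.0, -0.0, -2.6], [-0.0, -0.0, -3.2], [-0.0, -0.0, -3.5], [-0.0, -0.0, -3.7]]
[[-0.0042, 0.0097, -0.0001], [-0.0046, 0.009, -0.0001], [-0.0046, 0.0078, -0.0001], [-0.0042, 0.0062, -0.0001], [-0.0032, 0.0044, -0.0001]] [[-0.0, -0.0, -3.7], [-0.0, -0.0, -3.5], [-0.0, -0.0, -3.2], [-0.0, -0.0, -2.6], [-0.0, -0.0, -1.9]]
```

View pics/side_u2.png

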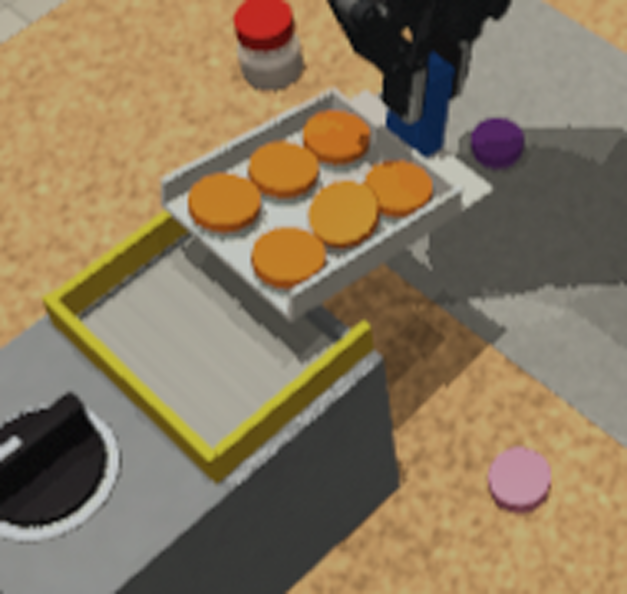

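View pics/top_u2.png

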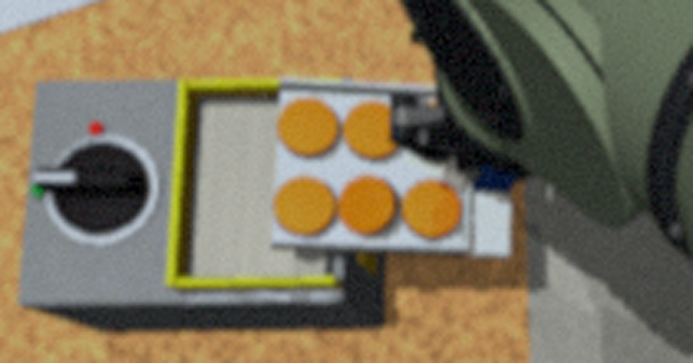

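Run:
```python
from h import *
def b(p): d=p[:2]-B; return d@[np.cos(BA),np.sin(BA)], d@[-np.sin(BA),np.cos(BA)]
for uv,z in[((280,84),200),((273,246),200)]: print("lip",np.round(b(ray("top",(uv[0]/3.3+120,uv[1]/3.3+180),z)),1))
for uv,z in[((183,90),162),((173,283),162)]: print("bin",np.round(b(ray("top",(uv[0]/3.3+120,uv[1]/3.3+180),z)),1))
for uv,z in[((165,185),200),((292,302),200)]: print("lip side",np.round(b(ray("side",(uv[0]/3.3+150,uv[1]/3.3+215),z)),1))
for uv,z in[((48,298),162),((213,462),162)]: print("bin side",np.round(b(ray("side",(uv[0]/3.3+150,uv[1]/3.3+215),z)),1))
```

```text
lip [-72.9 -48.9]
lip [-73.2  49.1]
bin [ -2.5 -57.6]
bin [-3.6 63.8]
lip side [-71.8 -50.7]
lip side [-69.2  47.3]
bin side [ -1.7 -64.7]
bin side [-0.2 64.9]
```

Emit:
jog_arm(travel=[[-0.001,0.0055,0],[-0.001,0.0075,0],[-0.002,0.009,0],[-0.003,0.0095,0],[-0.0035,0.01,0]], delta_rot=[[0,0,-2],[0,0,-2.6],[0,0,-3.2],[0,0,-3.5],[0,0,-3.7]], grip=[240,240,240,240,240])

```text
t: 36.07
position: [567.4, 145.0, 280.0]
orientation: [[-0.002, 0.043, 0.999], [-0.054, 0.998, -0.044], [-0.999, -0.054, 0.001]]
wrist_force: [-0.5, -0.2, -2.7]
finger_gap: 23.1
```

Emit:
jog_arm(travel=[[-0.004,0.0095,0],[-0.0045,0.009,0],[-0.0045,0.008,0],[-0.004,0.006,0],[-0.003,0.0045,0]], delta_rot=[[0,0,-3.7],[0,0,-3.5],[0,0,-3.2],[0,0,-2.6],[0,0,-1.9]], grip=[240,240,240,240,240])

```text
t: 36.48
position: [568.7, 186.0, 293.9]
orientation: [[-0.013, 0.039, 0.999], [-0.308, 0.951, -0.041], [-0.951, -0.308, 0.0]]
wrist_force: [-0.3, -0.0, -3.7]
finger_gap: 23.1
```

Emit:
jog_arm(travel=[[0,0,0],[0,0,0],[0,0,0],[0,0,0],[0,0,0]], delta_rot=[[0,0,0],[0,0,0],[0,0,0],[0,0,0],[0,0,0]], grip=[240,240,240,240,240])

```text
t: 36.9
position: [569.2, 184.0, 293.8]
orientation: [[-0.013, 0.042, 0.999], [-0.306, 0.951, -0.044], [-0.952, -0.306, 0.0]]
wrist_force: [0.6, -1.0, -2.2]
finger_gap: 23.1
```

Run:
```python
from h import *
im,d=grab("side","v")
cv2.imwrite(f"pics/side_v2.png",cv2.resize(im[215:395,150:340],None,fx=3.3,fy=3.3,interpolation=cv2.INTER_CUBIC))
st();go(tcp(-48,150,18))
print(np.degrees(np.arctan2(-np.array(env.sense()["orientation"])[2,1],np.array(env.sense()["orientation"])[0:2,1]@[np.cos(BA),np.sin(BA)])))
s=plan(tcp(-46,128,18),pose(87.8,18),5)
s=plan(tcp(-46,114,30),pose(87.8,30),5,start=s)
s=plan(tcp(-47,103,40),pose(87.8,40),5,start=s)
s=plan(tcp(-50,98,50),pose(87.8,50),5,start=s)
```

```text
t 36.95 p [569.1 184.1 293.8] ydeg 87.51 xaxis [-0.013  -0.306  -0.9519] F [ 0.7  0.1 -3.5] gap 22.9 q [-0.27  0.84 -0.46  1.3   0.6   1.33  0.67]
tool-delta m [-0.0004  0.0002 -0.0015] rows>= 0.04
17.834512642731386
[[0.003, 0.0013, -0.0002], [0.0045, 0.002, -0.0003], [0.0049, 0.0022, -0.0004], [0.0045, 0.002, -0.0003], [0.003, 0.0013, -0.0002]] [[-0.0, -0.0, -0.0], [-0.1, -0.0, -0.0], [-0.1, -0.0, -0.0], [-0.1, -0.0, -0.0], [-0.0, -0.0, -0.0]]
[[-0.0017, 0.0046, -0.0], [-0.0027, 0.0066, 0.0], [-0.0033, 0.0072, -0.0], [-0.0033, 0.0063, 0.0], [-0.0024, 0.0042, -0.0]] [[-0.0, -0.0, -1.8], [0.0, 0.0, -2.7], [0.0, -0.0, -3.0], [-0.0, 0.0, -2.7], [0.0, -0.0, -1.8]]
[[-0.0016, 0.0039, -0.0], [-0.0025, 0.0057, 0.0], [-0.003, 0.0062, 0.0], [-0.003, 0.0055, 0.0], [-0.0022, 0.0036, -0.0]] [[-0.0, 0.0, -1.5], [-0.0, -0.0, -2.2], [0.0, -0.0, -2.5], [-0.0, 0.0, -2.2], [-0.0, 0.0, -1.5]]
[[-0.0022, 0.0033, 0.0], [-0.0034, 0.0048, -0.0], [-0.004, 0.0052, 0.0], [-0.0038, 0.0045, -0.0], [-0.0027, 0.003, 0.0]] [[0.0, 0.0, -1.5], [-0.0, -0.0, -2.2], [0.0, -0.0, -2.5], [-0.0, 0.0, -2.2], [0.0, 0.0, -1.5]]
```

View pics/side_v2.png

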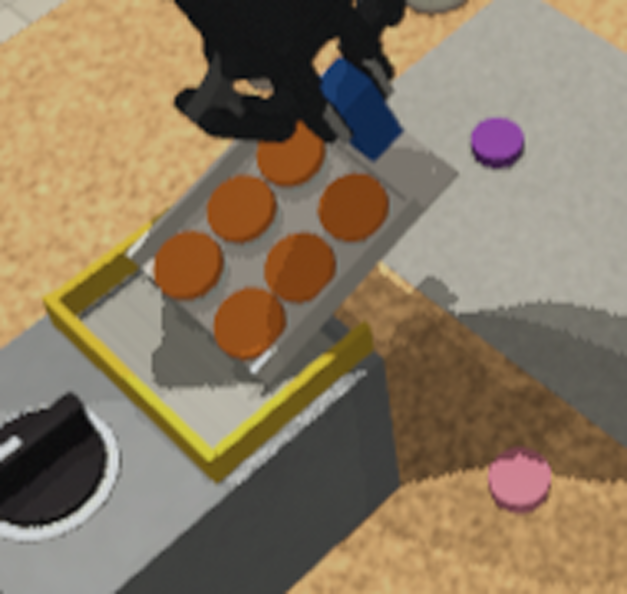

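Well placed, lip just over the flap, dishes retained. Press in and tip.

Emit:
jog_arm(travel=[[0.003,0.0015,0],[0.0045,0.002,0],[0.005,0.002,-0.001],[0.0045,0.002,-0.001],[0.003,0.0015,0]], delta_rot=[[0,0,0],[0,0,0],[0,0,0],[0,0,0],[0,0,0]], grip=[240,240,240,240,240])

```text
t: 37.37
position: [566.8, 187.3, 271.1]
orientation: [[-0.013, 0.04, 0.999], [-0.307, 0.951, -0.042], [-0.952, -0.307, -0.001]]
wrist_force: [-0.4, -0.2, -1.3]
finger_gap: 22.9
```

Emit:
jog_arm(travel=[[-0.0015,0.0045,0],[-0.0025,0.0065,0],[-0.0035,0.007,0],[-0.0035,0.0065,0],[-0.0025,0.0045,0]], delta_rot=[[0,0,-1.8],[0,0,-2.7],[0,0,-3],[0,0,-2.7],[0,0,-1.8]], grip=[240,240,240,240,240])

```text
t: 37.78
position: [568.1, 220.6, 272.9]
orientation: [[-0.021, 0.036, 0.999], [-0.499, 0.866, -0.041], [-0.866, -0.5, -0.0]]
wrist_force: [-0.2, 1.0, -1.1]
finger_gap: 23.2
```

Emit:
jog_arm(travel=[[-0.0015,0.004,0],[-0.0025,0.0055,0],[-0.003,0.006,0],[-0.003,0.0055,0],[-0.002,0.0035,0]], delta_rot=[[0,0,-1.5],[0,0,-2.2],[0,0,-2.5],[0,0,-2.2],[0,0,-1.6]], grip=[240,240,240,240,240])

```text
t: 38.2
position: [569.3, 247.5, 269.0]
orientation: [[-0.027, 0.032, 0.999], [-0.642, 0.766, -0.041], [-0.767, -0.642, -0.0]]
wrist_force: [-0.4, 1.3, 0.3]
finger_gap: 23.2
```

Run:
```python
from h import *
im,d=grab("side","w")
cv2.imwrite(f"pics/side_w2.png",cv2.resize(im[215:395,150:340],None,fx=3.3,fy=3.3,interpolation=cv2.INTER_CUBIC))
st();go(tcp(-47,103,40))
s=plan(tcp(-50,98,50),pose(87.8,50),5)
```

```text
t 38.25 p [568.9 248.3 268.4] ydeg 87.77 xaxis [-0.0267 -0.6428 -0.7656] F [0.7 3.3 1.7] gap 22.8 q [-0.54  1.03 -0.31  1.03  0.72  1.68  0.62]
tool-delta m [ 0.0007 -0.0026  0.0012] rows>= 0.07
[[-0.0021, 0.0029, 0.0002], [-0.0033, 0.0042, 0.0003], [-0.0038, 0.0046, 0.0003], [-0.0036, 0.004, 0.0003], [-0.0026, 0.0026, 0.0002]] [[-0.0, -0.0, -1.5], [-0.0, -0.0, -2.2], [-0.0, -0.0, -2.5], [-0.0, -0.0, -2.2], [-0.0, -0.0, -1.5]]
```

View pics/side_w2.png

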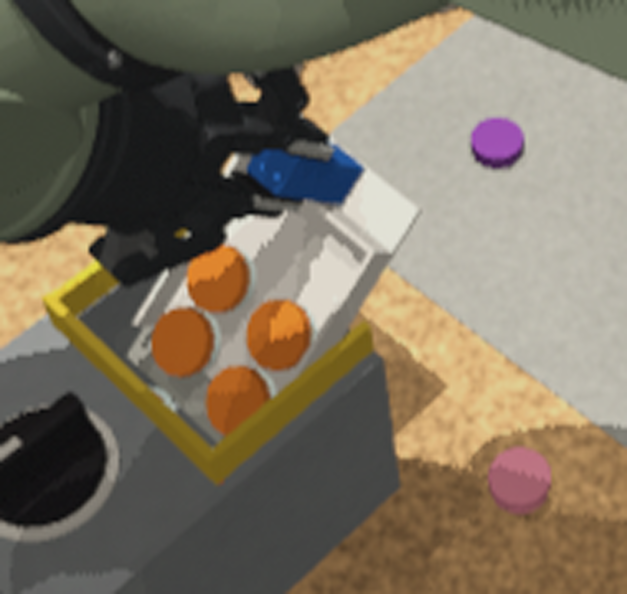

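Emit:
jog_arm(travel=[[-0.002,0.003,0],[-0.0035,0.004,0],[-0.004,0.0045,0],[-0.0035,0.004,0],[-0.0025,0.0025,0]], delta_rot=[[0,0,-1.5],[0,0,-2.2],[0,0,-2.5],[0,0,-2.2],[0,0,-1.5]], grip=[240,240,240,240,240])

```text
t: 38.67
position: [570.5, 270.8, 267.8]
orientation: [[-0.032, 0.027, 0.999], [-0.763, 0.645, -0.041], [-0.645, -0.764, -0.0]]
wrist_force: [-0.1, 1.9, -1.0]
finger_gap: 22.7
```

Emit:
jog_arm(travel=[[0,0,0],[0,0,0],[0,0,0],[0,0,0],[0,0,0]], delta_rot=[[0,0,0],[0,0,0],[0,0,0],[0,0,0],[0,0,0]], grip=[240,240,240,240,240])

```text
t: 39.08
position: [570.8, 269.7, 268.7]
orientation: [[-0.032, 0.028, 0.999], [-0.762, 0.646, -0.043], [-0.647, -0.763, 0.001]]
wrist_force: [-0.2, 1.7, -0.9]
finger_gap: 22.7
```

Run:
```python
from h import *
im,d=grab("side","x")
cv2.imwrite(f"pics/side_x2.png",cv2.resize(im[215:395,150:340],None,fx=3.3,fy=3.3,interpolation=cv2.INTER_CUBIC))
st();go(tcp(-50,98,50))
```

```text
t 39.13 p [570.7 269.7 268.6] ydeg 87.51 xaxis [-0.0324 -0.7621 -0.6467] F [ 0.1  0.8 -1. ] gap 23.0 q [-0.63  1.12 -0.24  0.88  0.77  1.86  0.66]
tool-delta m [-0.0007  0.003   0.0002] rows>= 0.07
```

View pics/side_x2.png

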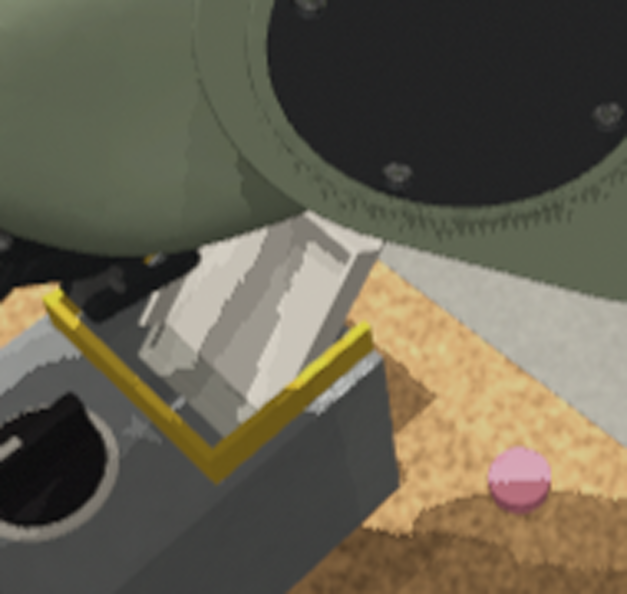

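Run:
```python
from h import *
im,d=grab("top","x")
cv2.imwrite(f"pics/top_x2.png",cv2.resize(im[180:290,120:330],None,fx=3.3,fy=3.3,interpolation=cv2.INTER_CUBIC))
s=plan(tcp(-47,103,40),pose(87.8,40),5)
s=plan(tcp(-47,125,30),pose(87.8,30),5,start=s)
s=plan(tcp(-55,175,15),pose(87.8,15),8,start=s)
```

```text
[[0.0027, -0.0025, 0.0001], [0.0039, -0.0037, 0.0001], [0.0041, -0.0043, 0.0001], [0.0035, -0.004, 0.0001], [0.0023, -0.0028, 0.0]] [[-0.0, -0.0, 1.5], [-0.0, -0.0, 2.2], [-0.1, -0.0, 2.4], [-0.0, -0.0, 2.2], [-0.0, -0.0, 1.5]]
[[0.0011, -0.0048, -0.0], [0.0014, -0.0071, 0.0], [0.0012, -0.0079, -0.0], [0.0008, -0.0071, 0.0], [0.0004, -0.0049, -0.0]] [[0.0, -0.0, 1.5], [0.0, -0.0, 2.2], [0.0, 0.0, 2.5], [-0.0, -0.0, 2.2], [-0.0, 0.0, 1.5]]
[[-0.0002, -0.0047, -0.0], [-0.0004, -0.0067, 0.0], [-0.0008, -0.008, -0.0], [-0.0012, -0.0086, 0.0], [-0.0015, -0.0085, 0.0]] [[-0.0, -0.0, 1.3], [-0.0, 0.0, 1.8], [-0.0, 0.0, 2.1], [0.0, -0.0, 2.3], [-0.0, -0.0, 2.3]]
[[-0.0017, -0.0078, -0.0], [-0.0017, -0.0065, 0.0], [-0.0013, -0.0045, -0.0]] [[-0.0, 0.0, 2.1], [0.0, -0.0, 1.8], [-0.0, 0.0, 1.3]]
```

View pics/top_x2.png

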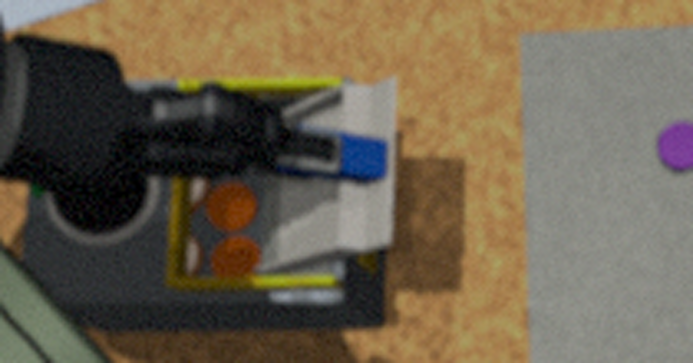

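Run:
```python
from h import *
im,d=grab("top","y");P=pts("top",d)
for c,a,mm in blobs(mask(im,(5,170,40),(22,255,255)),15):
    q=np.median(P[mm],0);print(c.round(0),a,q.round(0),np.percentile(P[mm][:,2],[5,95]).round(0))
```

```text
[189. 242.] 170 [589. 327.  19.] [15. 22.]
[191. 258.] 158 [550. 322.  20.] [ 16. 162.]
```

Emit:
jog_arm(travel=[[0.0025,-0.0025,0],[0.004,-0.0035,0],[0.004,-0.0045,0],[0.0035,-0.004,0],[0.0025,-0.003,0]], delta_rot=[[0,0,1.5],[0,0,2.2],[0,0,2.4],[0,0,2.2],[0,0,1.5]], grip=[240,240,240,240,240])

```text
t: 39.65
position: [569.6, 245.6, 269.8]
orientation: [[-0.027, 0.033, 0.999], [-0.639, 0.768, -0.043], [-0.769, -0.64, 0.001]]
wrist_force: [0.1, 6.2, 4.9]
finger_gap: 23.2
```

Emit:
jog_arm(travel=[[0.001,-0.005,0],[0.0015,-0.007,0],[0.001,-0.008,0],[0.001,-0.007,0],[0,-0.005,0]], delta_rot=[[0,0,1.5],[0,0,2.2],[0,0,2.5],[0,0,2.2],[0,0,1.5]], grip=[240,240,240,240,240])

```text
t: 40.07
position: [568.5, 216.5, 285.3]
orientation: [[-0.021, 0.038, 0.999], [-0.499, 0.866, -0.043], [-0.867, -0.499, 0.001]]
wrist_force: [0.3, 1.4, -0.1]
finger_gap: 23.2
```

Emit:
jog_arm(travel=[[0,-0.005,0],[0,-0.007,0],[-0.001,-0.008,0],[-0.001,-0.0085,0],[-0.0015,-0.0085,0]], delta_rot=[[0,0,1.3],[0,0,1.8],[0,0,2.1],[0,0,2.3],[0,0,2.3]], grip=[240,240,240,240,240])

```text
t: 40.48
position: [566.8, 185.5, 304.1]
orientation: [[-0.015, 0.039, 0.999], [-0.345, 0.938, -0.042], [-0.939, -0.345, -0.0]]
wrist_force: [0.6, -0.8, -1.0]
finger_gap: 22.7
```

Emit:
jog_arm(travel=[[-0.002,-0.008,0],[-0.005,-0.0065,0],[-0.01,-0.005,0],[-0.01,-0.005,0],[-0.01,0,0]], delta_rot=[[0,0,2.1],[0,0,2],[0,0,3],[0,0,5],[0,0,5]], grip=[240,240,240,240,240])

```text
t: 40.9
position: [566.3, 170.9, 347.9]
orientation: [[-0.002, 0.042, 0.999], [-0.052, 0.998, -0.042], [-0.999, -0.052, 0.001]]
wrist_force: [1.0, -0.1, -2.1]
finger_gap: 22.8
```

Run:
```python
from h import *
for n in("side","top"):
    im,d=grab(n,"z")
    c=im[195:395,130:360] if n=="side" else im[180:290,120:330]
    cv2.imwrite(f"pics/{n}_z2.png",cv2.resize(c,None,fx=3,fy=3,interpolation=cv2.INTER_CUBIC))
    P=pts(n,d);X,Y,Z=P[...,0],P[...,1],P[...,2]
    for bx in range(-80,0,12):
        w=binw(bx,0); m=(abs(X-w[0])<45)&(abs(Y-w[1])<5)&(Z<150)
        print(n,bx,m.sum(),np.median(Z[m]).round(1) if m.any() else None)
st()
```

```text
side -80 157 139.9
side -68 163 139.9
side -56 216 140.0
side -44 278 140.0
side -32 292 140.1
side -20 293 140.0
side -8 124 140.0
top -80 0 None
top -68 0 None
top -56 0 None
top -44 6 139.3
top -32 33 140.0
top -20 38 140.6
top -8 30 140.7
t 41.0 p [567.1 169.3 348.6] ydeg 87.37 xaxis [-2.000e-04 -5.320e-02 -9.986e-01] F [ 0.4 -0.8 -2.6] gap 23.0 q [-0.1   0.74 -0.59  1.32  0.45  1.24  0.8 ]
```

View pics/side_z2.png

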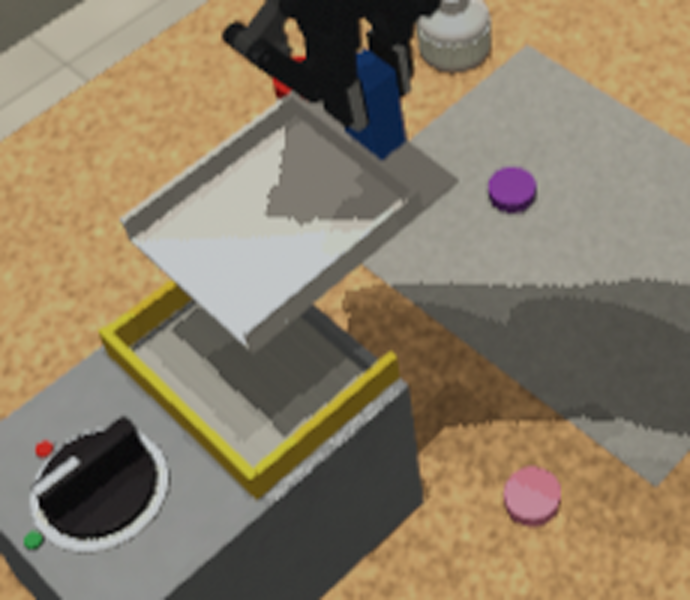

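Run:
```python
from h import *
for n in("side","top"):
    im,d=grab(n);P=pts(n,d);X,Y,Z=P[...,0],P[...,1],P[...,2]
    m=(X>440)&(X<640)&(Y>-350)&(Y<-150)&(Z>13)&(Z<26)
    print(n,m.sum(),cv2.minAreaRect(P[m][:,:2].astype(np.float32)),np.median(P[m],0))
# compare tray centre expectation
print(tray(-58,0),T)
p=np.array([531.4,-312.8]);print("tray origin from grip",p+58*np.array([np.cos(TA),np.sin(TA)]))
s=plan([531.4,-312.8,180],pose(80.3,0),20)
```

```text
side 1791 ((542.158935546875, -252.96884155273438), (142.06027221679688, 102.98249816894531), 81.34992980957031) [ 539.20491652 -247.01573133   19.4853889 ]
top 2406 ((540.4544677734375, -254.27664184570312), (140.72052001953125, 100.94003295898438), 81.16519165039062) [ 540.62654381 -255.95356514   20.1929433 ]
[ 532.02761599 -312.47080121] [ 541.8 -255.3]
tray origin from grip [ 541.17238401 -255.62919879]
[[0.0056, -0.0136, -0.0004], [0.0069, -0.0168, -0.0004], [0.008, -0.0196, -0.0004], [0.0089, -0.0222, -0.0004], [0.0097, -0.0243, -0.0002]] [[0.2, 0.0, 0.1], [0.3, 0.0, 0.1], [0.3, 0.0, 0.1], [0.3, 0.0, 0.2], [0.4, 0.0, 0.2]]
[[0.0104, -0.0261, -0.0001], [0.0109, -0.0276, 0.0001], [0.0112, -0.0287, 0.0003], [0.0114, -0.0295, 0.0005], [0.0114, -0.0299, 0.0008]] [[0.4, 0.0, 0.2], [0.4, 0.0, 0.2], [0.4, 0.0, 0.2], [0.4, 0.0, 0.2], [0.5, 0.0, 0.2]]
[[0.0113, -0.0299, 0.001], [0.011, -0.0296, 0.0012], [0.0107, -0.0289, 0.0014], [0.0102, -0.0278, 0.0016], [0.0095, -0.0264, 0.0017]] [[0.5, 0.0, 0.2], [0.4, 0.0, 0.2], [0.4, 0.0, 0.2], [0.4, 0.0, 0.2], [0.4, 0.0, 0.2]]
[[0.0088, -0.0246, 0.0018], [0.008, -0.0225, 0.0018], [0.007, -0.0199, 0.0017], [0.006, -0.0171, 0.0015], [0.0048, -0.0138, 0.0013]] [[0.4, 0.0, 0.2], [0.3, 0.0, 0.2], [0.3, 0.0, 0.1], [0.3, 0.0, 0.1], [0.2, 0.0, 0.1]]
```

Emit:
jog_arm(travel=[[0,-0.014,0],[0,-0.018,0],[0,-0.022,0],[0.005,-0.025,0],[0.008,-0.026,0]], delta_rot=[[0.3,0,0.6],[0.3,0,0.6],[0.3,0,0.6],[0.3,0,0.6],[0.3,0,0.6]], grip=[240,240,240,240,240])

```text
t: 41.52
position: [560.3, 66.3, 336.9]
orientation: [[-0.0, 0.066, 0.998], [-0.005, 0.998, -0.066], [-1.0, -0.005, -0.0]]
wrist_force: [0.8, -0.4, -2.0]
finger_gap: 23.0
```

Emit:
jog_arm(travel=[[0.01,-0.028,0],[0.01,-0.029,0],[0.01,-0.03,0],[0.01,-0.03,0],[0.01,-0.03,0]], delta_rot=[[0.4,0,0],[0.4,0,0],[0.4,0,0],[0.4,0,0],[0.4,0,0]], grip=[240,240,240,240,240])

```text
t: 41.93
position: [548.1, -81.0, 286.4]
orientation: [[-0.002, 0.101, 0.995], [-0.005, 0.995, -0.101], [-1.0, -0.005, -0.002]]
wrist_force: [1.9, -0.1, -1.9]
finger_gap: 22.9
```

Emit:
jog_arm(travel=[[0.01,-0.03,0],[0.01,-0.03,0],[0.01,-0.03,0],[0.01,-0.028,0],[0.01,-0.026,0]], delta_rot=[[0.4,0,0],[0.4,0,0],[0.4,0,0],[0.4,0,0],[0.4,0,0]], grip=[240,240,240,240,240])

```text
t: 42.35
position: [531.3, -224.4, 236.6]
orientation: [[-0.003, 0.137, 0.991], [-0.004, 0.991, -0.137], [-1.0, -0.005, -0.002]]
wrist_force: [-0.1, 0.2, -1.7]
finger_gap: 23.0
```

Run:
```python
from h import *
st()
s=plan([531.4,-312.8,165],pose(80.3,0),5)
```

```text
t 42.35 p [ 531.3 -224.4  236.6] ydeg 82.15 xaxis [-0.0028 -0.0043 -1.    ] F [-0.1  0.2 -1.7] gap 23.0 q [ 0.63  0.84 -0.58  1.55  0.55  0.91  1.29]
[[0.0109, -0.0133, 0.0019], [0.0161, -0.0195, 0.0028], [0.0178, -0.0216, 0.0033], [0.0161, -0.0195, 0.0031], [0.0109, -0.0132, 0.0022]] [[0.3, -0.0, 0.0], [0.4, -0.0, 0.1], [0.5, -0.0, 0.1], [0.4, -0.0, 0.1], [0.3, -0.0, 0.0]]
```

Emit:
jog_arm(travel=[[0.012,-0.018,0.002],[0.016,-0.019,0.003],[0.016,-0.02,0.003],[0.014,-0.018,0.003],[0.009,-0.012,0.002]], delta_rot=[[0.3,0,0.1],[0.4,0,0.1],[0.5,0,0.1],[0.4,0,0],[0.3,0,0]], grip=[240,240,240,240,240])

```text
t: 42.77
position: [531.1, -312.2, 168.6]
orientation: [[-0.003, 0.17, 0.985], [0.002, 0.985, -0.17], [-1.0, 0.001, -0.003]]
wrist_force: [-0.6, -0.9, -1.8]
finger_gap: 23.0
```

Emit:
jog_arm(travel=[[0,0,0],[0,0,0],[0,0,0],[0,0,0],[0,0,0]], delta_rot=[[0,0,0],[0,0,0],[0,0,0],[0,0,0],[0,0,0]], grip=[240,240,240,240,240])

```text
t: 43.18
position: [532.1, -310.8, 171.9]
orientation: [[0.002, 0.169, 0.986], [0.002, 0.986, -0.169], [-1.0, 0.002, 0.002]]
wrist_force: [-0.1, -0.2, -1.3]
finger_gap: 23.1
```

Run:
```python
from h import *
for n in("top","side"):
    im,d=grab(n,"aa");P=pts(n,d);X,Y,Z=P[...,0],P[...,1],P[...,2]
    s=env.sense()["position"];m=(X>440)&(X<640)&(Y>-300)&(Y<-150)&(Z>s[2]-115)&(Z<s[2]-101)
    q=P[m];A=np.c_[q[:,:2],np.ones(len(q))];c=np.linalg.lstsq(A,q[:,2],rcond=None)[0];print(n,m.sum(),"floor plane",c.round(4),"z",np.median(q[:,2]))
im=cv2.imread("pics/side_aa.png");cv2.imwrite("pics/side_aa2.png",cv2.resize(im[130:250,340:470],None,fx=5,fy=5,interpolation=cv2.INTER_CUBIC))
st();s=plan([531.4,-312.8,131.2],pose(80.3,0),5)
```

```text
top 2007 floor plane [2.20000e-03 1.20000e-03 6.44951e+01] z 65.38606023551677
side 1459 floor plane [ 1.70000e-03 -2.00000e-03  6.33739e+01] z 64.71570945690507
t 43.28 p [ 531.9 -311.2  171.8] ydeg 80.21 xaxis [ 0.0019  0.0021 -1.    ] F [-0.6 -0.2 -1.5] gap 23.0 q [ 0.73  0.98 -0.55  1.45  0.6   0.88  1.39]
[[0.0062, -0.0003, -0.0], [0.0091, -0.0004, -0.0001], [0.0101, -0.0004, -0.0001], [0.0091, -0.0004, -0.0], [0.0062, -0.0003, -0.0]] [[-0.0, 0.0, -0.0], [-0.0, 0.0, -0.0], [-0.0, 0.0, -0.0], [-0.0, 0.0, -0.0], [-0.0, 0.0, -0.0]]
```

View pics/side_aa2.png

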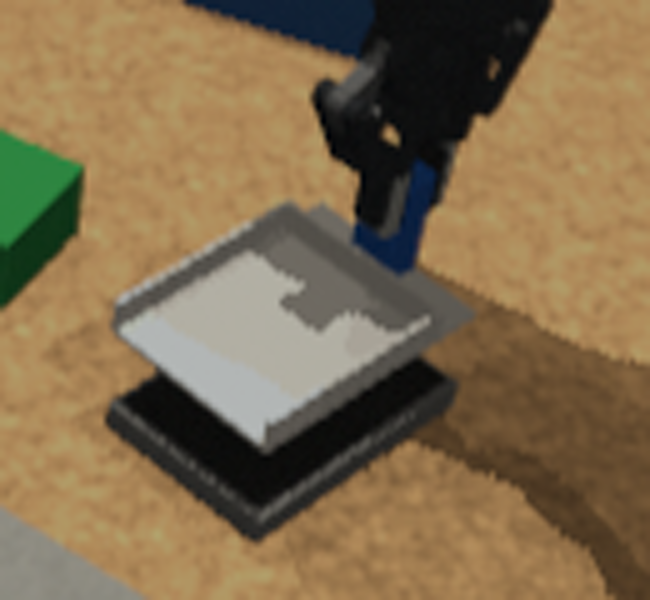

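Emit:
jog_arm(travel=[[0.007,-0.0005,0],[0.009,-0.0005,0],[0.01,-0.0005,0],[0.008,0,0],[0.005,0,0]], delta_rot=[[0,0,0],[0,0,0],[0,0,0],[0,0,0],[0,0,0]], grip=[240,240,240,240,240])

```text
t: 43.7
position: [531.1, -312.8, 130.6]
orientation: [[0.0, 0.171, 0.985], [0.003, 0.985, -0.171], [-1.0, 0.003, -0.0]]
wrist_force: [0.5, 0.7, -1.6]
finger_gap: 22.9
```

Emit:
jog_arm(travel=[[0,0,0],[0,0,0],[0,0,0],[0,0,0],[0,0,0]], delta_rot=[[0,0,0],[0,0,0],[0,0,0],[0,0,0],[0,0,0]], grip=[240,240,240,240,240])

```text
t: 44.12
position: [531.5, -312.9, 132.5]
orientation: [[0.002, 0.171, 0.985], [0.002, 0.985, -0.171], [-1.0, 0.003, 0.001]]
wrist_force: [-0.1, -1.0, -1.8]
finger_gap: 22.9
```

Run:
```python
from h import *
st();go([531.4,-312.8,130.2])
```

```text
t 44.12 p [ 531.5 -312.9  132.5] ydeg 80.17 xaxis [ 0.0017  0.0023 -1.    ] F [-0.1 -1.  -1.8] gap 22.9 q [ 0.72  1.04 -0.52  1.47  0.63  0.81  1.36]
tool-delta m [ 0.0023  0.0001 -0.0001] rows>= 0.05
```

Slow last 2.5 mm, release, rise.

Emit:
jog_arm(travel=[[0.001,0,0],[0.001,0,0],[0.0003,0,0],[0,0,0],[0,0,0]], delta_rot=[[0,0,0],[0,0,0],[0,0,0],[0,0,0],[0,0,0]], grip=[240,240,240,240,240])

```text
t: 44.53
position: [531.5, -312.9, 130.2]
orientation: [[0.002, 0.171, 0.985], [0.002, 0.985, -0.171], [-1.0, 0.003, 0.001]]
wrist_force: [-0.6, 1.0, 4.8]
finger_gap: 23.1
```

Emit:
jog_arm(travel=[[0,0,0],[0,0,0],[0,0,0],[0,0,0],[0,0,0]], delta_rot=[[0,0,0],[0,0,0],[0,0,0],[0,0,0],[0,0,0]], grip=[150,100,80,80,80])

```text
t: 44.95
position: [531.5, -312.9, 129.9]
orientation: [[0.001, 0.171, 0.985], [0.002, 0.985, -0.171], [-1.0, 0.003, 0.001]]
wrist_force: [-0.2, -0.1, -0.0]
finger_gap: 58.6
```

Emit:
jog_arm(travel=[[-0.005,0,0],[-0.01,0,0],[-0.02,0,0],[-0.03,0,0],[-0.03,0,0]], delta_rot=[[0,0,0],[0,0,0],[0,0,0],[0,0,0],[0,0,0]], grip=[80,80,80,80,80])

```text
t: 45.37
position: [531.2, -312.9, 226.8]
orientation: [[0.001, 0.17, 0.985], [0.003, 0.985, -0.17], [-1.0, 0.003, 0.001]]
wrist_force: [0.4, -0.6, -0.2]
finger_gap: 59.0
```

Emit:
jog_arm(travel=[[-0.03,0.03,0],[-0.03,0.035,0],[0,0.04,0],[0,0.04,0],[0,0.04,0]], delta_rot=[[0,0,0],[0,0,0],[0,0,0],[0,0,0],[0,0,0]], grip=[100,130,130,130,130])

```text
t: 45.78
position: [562.1, -133.1, 283.5]
orientation: [[0.003, 0.171, 0.985], [0.002, 0.985, -0.171], [-1.0, 0.003, 0.003]]
wrist_force: [0.4, -0.2, 0.4]
finger_gap: 42.1
```

```bash
cat > tr.py <<'E'
from h import *
for n in("top","side"):
    im,d=grab(n,"ab");P=pts(n,d);X,Y,Z=P[...,0],P[...,1],P[...,2]
    t=(X>430)&(X<640)&(Y>-400)&(Y<-150)
    for lo,hi,nm in((17,60,"all"),(33,45,"walls"),(78,90,"post")):
        m=t&(Z>lo)&(Z<hi)
        if m.sum()>20: print(n,nm,m.sum(),np.array(sum(map(list,[cv2.minAreaRect(P[m][:,:2].astype(np.float32))[i] for i in(0,1)]),[])).round(1),round(cv2.minAreaRect(P[m][:,:2].astype(np.float32))[2],1))
    m=t&(Z>17)&(Z<28);q=P[m];A=np.c_[q[:,:2]-q[:,:2].mean(0),np.ones(len(q))];print(n,"floor",np.linalg.lstsq(A,q[:,2],rcond=None)[0].round(4))
im=cv2.imread("pics/side_ab.png");cv2.imwrite("pics/side_ab2.png",cv2.resize(im[130:250,340:470],None,fx=5,fy=5,interpolation=cv2.INTER_CUBIC))
st()
E
python3 tr.py
```

```text
top all 1578 [ 543.4 -243.   116.6  104. ] 81.3
top walls 102 [ 496.  -235.1  113.2   21.2] 89.6
top floor [ 1.10000e-03 -5.80000e-03  2.32993e+01]
side all 2085 [ 543.8 -254.1  144.6  104.7] 80.5
side walls 327 [ 544.  -253.9  139.8  104.2] 80.1
side post 82 [ 533.3 -311.6   26.9   24. ] 83.9
side floor [ 8.50000e-03 -8.50000e-03  2.28247e+01]
t 45.88 p [ 563.1 -128.1  283.7] ydeg 80.65 xaxis [ 0.0036  0.0054 -1.    ] F [-0.1 -0.8  0.5] gap 42.2 q [ 0.46  0.78 -0.6   1.5   0.48  1.01  1.15]
```

View pics/side_ab2.png

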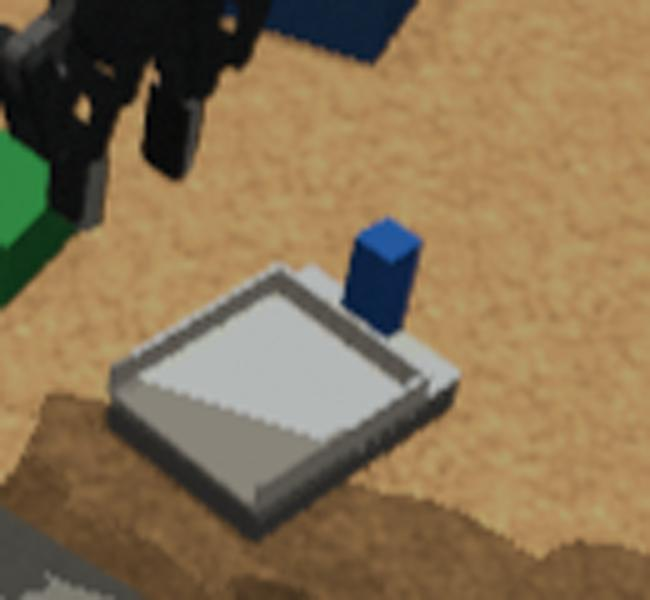

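Run:
```python
from h import *
s=plan([575,372,290],pose(177.8,0),15,ease=False)
```

```text
[[-0.0002, 0.033, -0.0046], [-0.0002, 0.0333, -0.0009], [-0.0002, 0.0332, 0.0029], [-0.0003, 0.0327, 0.0066], [-0.0003, 0.0317, 0.0103]] [[-6.5, 0.0, -0.0], [-6.5, 0.0, -0.0], [-6.5, 0.0, -0.0], [-6.5, 0.0, -0.0], [-6.5, 0.0, -0.0]]
[[-0.0003, 0.0304, 0.0138], [-0.0003, 0.0286, 0.0171], [-0.0003, 0.0265, 0.0202], [-0.0003, 0.0241, 0.0231], [-0.0003, 0.0213, 0.0257]] [[-6.5, 0.0, -0.0], [-6.5, 0.0, -0.0], [-6.5, 0.0, -0.0], [-6.5, 0.0, -0.0], [-6.5, 0.0, -0.0]]
[[-0.0003, 0.0183, 0.0279], [-0.0004, 0.015, 0.0298], [-0.0004, 0.0116, 0.0313], [-0.0004, 0.008, 0.0324], [-0.0004, 0.0042, 0.0331]] [[-6.5, 0.0, -0.0], [-6.5, 0.0, -0.0], [-6.5, 0.0, -0.0], [-6.5, 0.0, -0.0], [-6.5, 0.0, -0.0]]
```

Emit:
jog_arm(travel=[[0,0.033,-0.005],[0,0.033,-0.001],[0,0.033,0.003],[0,0.033,0.007],[0,0.032,0.01]], delta_rot=[[-6.5,0,0],[-6.5,0,0],[-6.5,0,0],[-6.5,0,0],[-6.5,0,0]], grip=[130,130,130,130,130])

```text
t: 46.3
position: [566.9, 33.2, 283.5]
orientation: [[0.002, -0.39, 0.921], [0.002, 0.921, 0.39], [-1.0, 0.001, 0.003]]
wrist_force: [0.9, -0.4, 0.1]
finger_gap: 42.1
```

Emit:
jog_arm(travel=[[0,0.03,0.014],[0,0.029,0.017],[0,0.027,0.02],[0,0.024,0.023],[0,0.021,0.026]], delta_rot=[[-6.5,0,0],[-6.5,0,0],[-6.5,0,0],[-6.5,0,0],[-6.5,0,0]], grip=[130,130,130,130,130])

```text
t: 46.72
position: [571.7, 200.1, 283.9]
orientation: [[0.002, -0.824, 0.567], [0.002, 0.567, 0.824], [-1.0, -0.0, 0.003]]
wrist_force: [-0.3, -1.0, -0.4]
finger_gap: 42.2
```

Emit:
jog_arm(travel=[[0,0.018,0.028],[0,0.015,0.03],[0,0.012,0.031],[0,0.008,0.032],[0,0.004,0.033]], delta_rot=[[-6.5,0,0],[-6.5,0,0],[-6.5,0,0],[-6.5,0,0],[-6.5,0,0]], grip=[130,130,130,130,130])

```text
t: 47.13
position: [576.3, 366.1, 284.3]
orientation: [[0.002, -0.999, 0.036], [0.003, 0.036, 0.999], [-1.0, -0.002, 0.003]]
wrist_force: [1.1, -0.7, 0.4]
finger_gap: 42.0
```

Emit:
jog_arm(travel=[[0,0,0],[0,0,0],[0,0,0],[0,0,0],[0,0,0]], delta_rot=[[0,0,0],[0,0,0],[0,0,0],[0,0,0],[0,0,0]], grip=[130,130,130,130,130])

```text
t: 47.55
position: [576.9, 363.9, 283.8]
orientation: [[0.002, -0.999, 0.043], [0.002, 0.043, 0.999], [-1.0, -0.002, 0.002]]
wrist_force: [-1.0, -0.8, 0.1]
finger_gap: 41.6
```

Run:
```python
from h import *
im,d=grab("side");cv2.imwrite("pics/side_ac.png",cv2.resize(im[230:420,90:290],None,fx=3,fy=3,interpolation=cv2.INTER_CUBIC))
st();s=plan([575,372,240],pose(177.8,0),5)
```

```text
t 47.6 p [576.9 364.  283.7] ydeg 177.58 xaxis [ 0.002   0.0024 -1.    ] F [-0.2 -0.8  0.6] gap 41.8 q [-0.3   1.02 -0.93  1.03  0.77  1.4   2.03]
[[0.0066, 0.0003, 0.0012], [0.0098, 0.0005, 0.0017], [0.0108, 0.0006, 0.0019], [0.0098, 0.0005, 0.0018], [0.0066, 0.0003, 0.0012]] [[-0.0, 0.0, 0.0], [-0.0, 0.0, 0.0], [-0.1, 0.0, 0.0], [-0.0, 0.0, 0.0], [-0.0, 0.0, 0.0]]
```

View pics/side_ac.png

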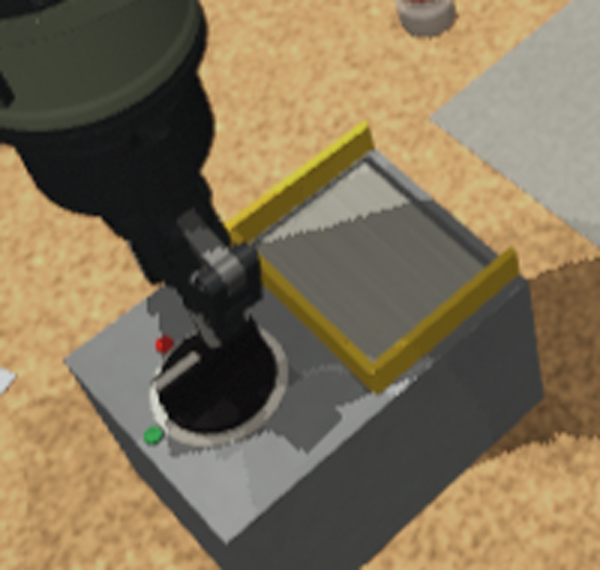

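Emit:
jog_arm(travel=[[0.006,0.0005,0.002],[0.01,0.0005,0.002],[0.011,0.0005,0.002],[0.01,0.0005,0.002],[0.006,0,0]], delta_rot=[[0,0,0],[0,0,0],[0,0,0],[0,0,0],[0,0,0]], grip=[130,130,130,130,130])

```text
t: 48.02
position: [574.3, 373.4, 238.2]
orientation: [[0.0, -0.999, 0.04], [0.001, 0.04, 0.999], [-1.0, 0.0, 0.001]]
wrist_force: [-0.1, -0.1, -0.5]
finger_gap: 41.4
```

Emit:
jog_arm(travel=[[0,0,0],[0,0,0],[0,0,0],[0,0,0],[0,0,0]], delta_rot=[[0,0,0],[0,0,0],[0,0,0],[0,0,0],[0,0,0]], grip=[130,130,130,130,130])

```text
t: 48.43
position: [574.9, 373.2, 240.7]
orientation: [[0.002, -0.999, 0.041], [0.003, 0.041, 0.999], [-1.0, -0.002, 0.003]]
wrist_force: [-0.3, 0.5, 0.6]
finger_gap: 41.9
```

Run:
```python
from h import *
im,d=grab("side");cv2.imwrite("pics/side_ad.png",cv2.resize(im[230:420,90:290],None,fx=3,fy=3,interpolation=cv2.INTER_CUBIC))
st();go([575,372,240])
```

```text
t 48.48 p [574.9 373.2 240.7] ydeg 177.66 xaxis [ 0.002   0.0027 -1.    ] F [ 0.4 -0.5  0.2] gap 41.8 q [-0.31  1.07 -0.91  1.08  0.8   1.32  1.99]
tool-delta m [ 0.0007 -0.0002 -0.0012] rows>= 0.03
```

View pics/side_ad.png

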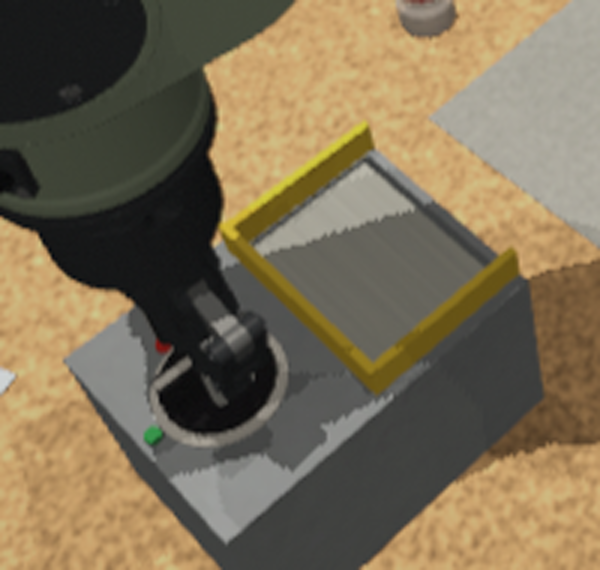

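Emit:
jog_arm(travel=[[0,0,-0.001],[0,0,0],[0,0,0],[0,0,0],[0,0,0]], delta_rot=[[0,0,0],[0,0,0],[0,0,0],[0,0,0],[0,0,0]], grip=[150,180,200,220,240])

```text
t: 48.9
position: [575.8, 372.0, 240.7]
orientation: [[0.004, -0.999, 0.042], [0.003, 0.042, 0.999], [-1.0, -0.004, 0.003]]
wrist_force: [9.7, 0.9, 0.8]
finger_gap: 10.0
```

Emit:
jog_arm(travel=[[0,0,0],[0,0,0],[0,0,0],[0,0,0],[0,0,0]], delta_rot=[[0,0,0],[0,0,0],[0,0,0],[0,0,0],[0,0,0]], grip=[250,250,250,250,250])

```text
t: 49.32
position: [575.8, 372.0, 240.7]
orientation: [[0.004, -0.999, 0.042], [0.003, 0.042, 0.999], [-1.0, -0.004, 0.003]]
wrist_force: [8.4, 1.4, 0.8]
finger_gap: 9.5
```

```bash
python3 -c "
from h import *
st();print(env.sense()['torque'])"
```

```text
t 49.32 p [575.8 372.  240.7] ydeg 177.6 xaxis [ 0.0042  0.0032 -1.    ] F [8.4 1.4 0.8] gap 9.5 q [-0.31  1.07 -0.91  1.08  0.8   1.32  1.99]
[ 0.21120387 -1.82043787 -0.02125128]
```

Emit:
jog_arm(travel=[[0,-0.001,0],[0,0,0],[0,0,0],[0,0,0],[0,0,0]], delta_rot=[[0,0,0],[4,0,0],[5,0,0],[5,0,0],[5,0,0]], grip=[250,250,250,250,250])

```text
t: 49.73
position: [576.2, 372.1, 240.7]
orientation: [[0.003, -0.93, 0.368], [0.003, 0.368, 0.93], [-1.0, -0.001, 0.004]]
wrist_force: [3.9, -0.2, 3.8]
finger_gap: 9.9
```

Emit:
jog_arm(travel=[[0,0,0],[0,0,0],[0,0,0],[0,0,0],[0,0,0]], delta_rot=[[5,0,0],[5,0,0],[5,0,0],[5,0,0],[5,0,0]], grip=[250,250,250,250,250])

```text
t: 50.15
position: [576.3, 372.0, 240.7]
orientation: [[0.003, -0.687, 0.727], [0.003, 0.727, 0.687], [-1.0, 0.0, 0.004]]
wrist_force: [3.5, 0.3, 3.4]
finger_gap: 9.9
```

```bash
python3 -c "
from h import *
st();print(env.sense()['torque'])"
```

```text
t 50.15 p [576.3 372.  240.7] ydeg 133.4 xaxis [ 0.0029  0.0027 -1.    ] F [3.5 0.3 3.4] gap 9.9 q [-0.35  1.03 -0.76  1.08  0.67  1.25  1.28]
[-0.13743593 -0.81988354  0.06487496]
```

Emit:
jog_arm(travel=[[0,0,0],[0,0,0],[0,0,0],[0,0,0],[0,0,0]], delta_rot=[[5,0,0],[5,0,0],[5,0,0],[5,0,0],[5,0,0]], grip=[250,250,250,250,250])

```text
t: 50.57
position: [576.3, 371.9, 240.7]
orientation: [[0.003, -0.316, 0.949], [0.003, 0.949, 0.316], [-1.0, 0.002, 0.004]]
wrist_force: [4.0, -1.9, 3.7]
finger_gap: 9.7
```

Emit:
jog_arm(travel=[[0,0,0],[0,0,0],[0,0,0],[0,0,0],[0,0,0]], delta_rot=[[5,0,0],[4,0,0],[1.5,0,0],[0,0,0],[0,0,0]], grip=[250,250,250,250,250])

```text
t: 50.98
position: [576.4, 371.9, 240.7]
orientation: [[0.003, -0.142, 0.99], [0.002, 0.99, 0.142], [-1.0, 0.002, 0.003]]
wrist_force: [4.7, -2.5, 4.3]
finger_gap: 10.1
```

```bash
python3 -c "
from h import *
st();print(env.sense()['torque'])"
```

```text
t 50.98 p [576.4 371.9 240.7] ydeg 98.19 xaxis [ 0.0031  0.0025 -1.    ] F [ 4.7 -2.5  4.3] gap 10.1 q [-0.39  1.01 -0.63  1.08  0.56  1.21  0.73]
[-0.31555937 -1.04429746 -0.00210215]
```

Emit:
jog_arm(travel=[[0,0,0],[0,0,0],[0,0,0],[0,0,0],[0,0,0]], delta_rot=[[0,0,0],[0,0,0],[0,0,0],[0,0,0],[0,0,0]], grip=[200,150,150,150,150])

```text
t: 51.4
position: [575.6, 372.2, 240.2]
orientation: [[0.001, -0.142, 0.99], [0.002, 0.99, 0.142], [-1.0, 0.002, 0.002]]
wrist_force: [-0.7, 0.0, 0.0]
finger_gap: 35.1
```

Emit:
jog_arm(travel=[[-0.01,0,0],[-0.02,0,0],[-0.03,0,0],[-0.03,0,0],[-0.03,0,0]], delta_rot=[[0,0,0],[0,0,0],[0,0,0],[0,0,0],[0,0,0]], grip=[150,150,150,150,150])

```text
t: 51.82
position: [575.3, 371.7, 362.6]
orientation: [[0.001, -0.142, 0.99], [0.003, 0.99, 0.142], [-1.0, 0.003, 0.002]]
wrist_force: [0.0, -0.6, 0.5]
finger_gap: 35.5
```

Emit:
jog_arm(travel=[[0,-0.03,-0.025],[0,-0.03,-0.025],[0,-0.03,-0.025],[0,-0.03,-0.025],[0,-0.03,-0.02]], delta_rot=[[0,0,0],[0,0,0],[0,0,0],[0,0,0],[0,0,0]], grip=[150,150,150,150,150])

```text
t: 52.23
position: [482.9, 214.5, 360.8]
orientation: [[0.002, -0.143, 0.99], [0.002, 0.99, 0.143], [-1.0, 0.002, 0.003]]
wrist_force: [2.1, 0.1, 0.2]
finger_gap: 35.2
```

Emit:
jog_arm(travel=[[0,-0.02,0],[0,-0.01,0],[0,0,0],[0,0,0],[0,0,0]], delta_rot=[[0,0,0],[0,0,0],[0,0,0],[0,0,0],[0,0,0]], grip=[150,150,150,150,150])

```text
t: 52.65
position: [489.0, 187.6, 360.0]
orientation: [[0.002, -0.144, 0.99], [0.004, 0.99, 0.144], [-1.0, 0.003, 0.002]]
wrist_force: [0.5, -0.2, 0.1]
finger_gap: 35.2
```

```bash
python3 tr.py
python3 - <<'E'
from h import *
for n in("top","side"):
    im,d=grab(n,"ae");P=pts(n,d);X,Y,Z=P[...,0],P[...,1],P[...,2]
    b=(X>400)&(X<720)&(Y>180)&(Y<520)
    m=b&(Z>171)&(Z<180)&(abs(X-575)<50)&(abs(Y-372)<50)
    if m.sum()>20: print(n,m.sum(),cv2.minAreaRect(P[m][:,:2].astype(np.float32)))
    for bx in range(-80,0,24):
        w=binw(bx,0); m=(abs(X-w[0])<45)&(abs(Y-w[1])<5)&(Z<150)
        print(n,bx,m.sum(),np.median(Z[m]).round(1) if m.any() else None)
    for c,a,mm in blobs(mask(im,(12,185,125),(24,255,255)),20):print("orange",c,a)
    c=im[230:420,90:290] if n=="side" else im[180:290,120:330]
    cv2.imwrite(f"pics/{n}_ae2.png",cv2.resize(c,None,fx=3,fy=3,interpolation=cv2.INTER_CUBIC))
E
```

```text
top all 2620 [ 541.1 -255.8  142.6  103. ] 80.6
top walls 294 [ 542.1 -254.5  136.7  101.9] 80.0
top post 119 [ 530.9 -312.4   24.6   22.9] 85.1
top floor [ 3.10000e-03 -2.80000e-03  2.33299e+01]
side all 2091 [ 542.4 -254.1  143.5  104.7] 80.7
side walls 321 [ 543.3 -254.2  139.2  102.4] 80.1
side post 82 [ 533.1 -310.5   24.3   24.3] 75.8
side floor [ 9.1000e-03 -6.1000e-03  2.2722e+01]
t 52.75 p [488.9 187.5 359.8] ydeg 98.28 xaxis [ 0.0016  0.0033 -1.    ] F [0.  1.  0.7] gap 35.2 q [-0.04  0.64 -0.73  1.57  0.45  1.11  0.84]
top -80 0 None
top -56 0 None
top -32 0 None
top -8 0 None
side 294 ((575.7691650390625, 372.540771484375), (56.85280990600586, 12.80075454711914), 7.819918632507324)
side -80 269 140.0
side -56 274 139.8
side -32 289 139.8
side -8 116 139.9
orange [249.86206897 323.65517241] 29
```

View pics/side_ae2.png

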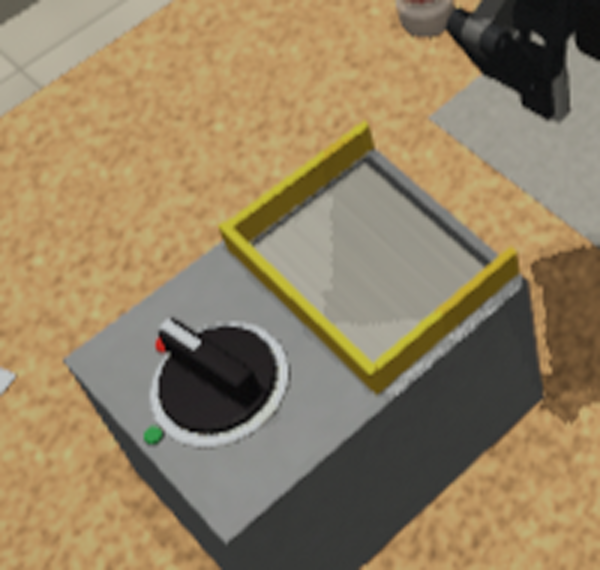

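View pics/top_ae.png

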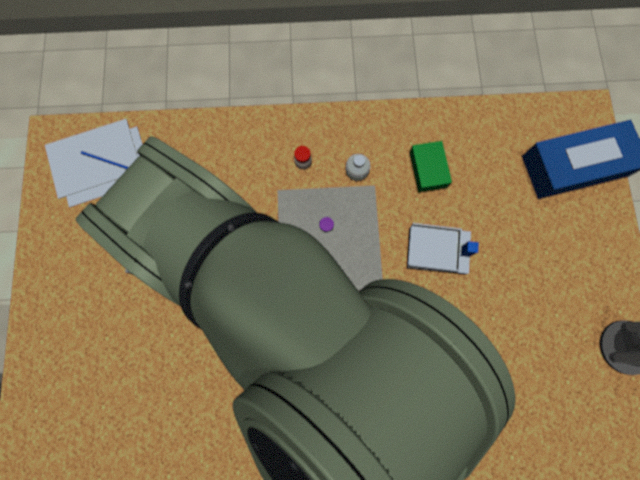

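View pics/top_z.png

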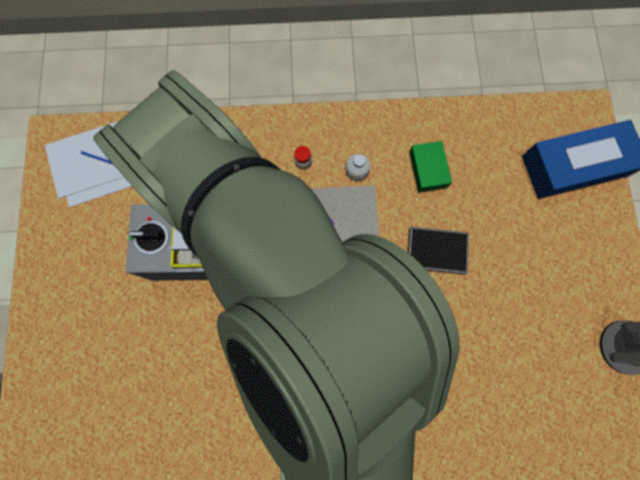

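View pics/side_ae.png

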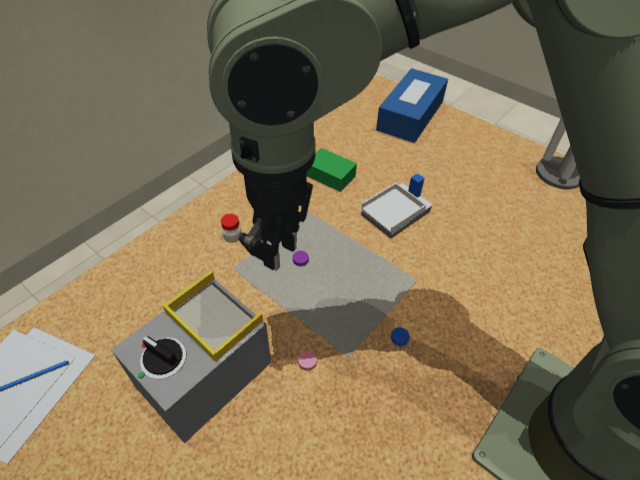

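```bash
python3 -c "
from rig import env
print(env.hand_in())"
```

```text
the job is handed in; nothing more can be done
None
```

I gathered all six orange dishes in the tray, tipped them into the bin through the flap, set the tray back on its stand, turned the collar to the red mark and handed the job in at about 53 s. The hand-in gave no verdict.

Two things happened on the way:
- **Missed grasp:** one grasp closed too high and missed. The dish did not move, and the second try picked it up.
- **Knocked dish:** the last dish was knocked about 33 mm aside before I reached it. I found it again in the pictures and picked it up there.

What the last checks showed:
- **Dishes:** the last side picture shows the tray empty and no orange dish on the bench or the bin's top. The flap hid most of the inside, so I saw only two dishes directly, lying on the bin floor. That all six are inside is inferred from having seen all six in the tray just before tipping.
- **Flap:** shut, level with the bin's top at 140 mm.
- **Collar:** the grip bar measures about 1.40 rad (side view), on the red mark.
- **Tray:** flat on the stand, within about 2 mm of the stand's measured centre and within about 1° of square. The two cameras differ by 1–2 mm on these figures.
- **Others:** the bottle, the jar, the green box and the pink, purple and blue look-alikes stand where they were. The gripper was clear of everything.

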